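# Load and start the sample dry-down unit

## Task

Before anything else, screw the gas valve's knob fully down. Then put every aluminium sample block that is on the bench into a bay of the dry-down unit, one flat in each bay with its vials upward, and press all three covers down until they click shut, over empty bays too. Only with all covers shut, unscrew the valve knob fully up; leave the other things on the bench where they are.

Things in the scene. Friction and masses are not known exactly. Their poses are not given: they have to be found in the camera images.
- dryer: The dry-down unit, fixed: white base slab 200 mm (its x) by 300 mm (its y), 30 mm high, with three bays side by side along y, a white housing 85 mm high behind them (+x), three hinged hold-down covers and a dark catch post 36 mm wide, top 102 mm above the bench, before each bay. Origin on the bench under the centre of bay2; x points away from the robot, z up.
- block1: A sample block, identical to the others (one of the three may be absent): aluminium, 100 mm along its x, 44 mm along its y, 40 mm high, with a row of four capped vials fixed on top along x, their caps reaching 54 mm; about 0.3 kg. Origin at the centre of the underside, z up. Either end may point either way in a bay.
- block2: A sample block like block1.
- block3: A sample block like block1.
- knob_grip (a point): Middle of the valve knob, on its turning axis: a black bar 64 mm long (this point's x), 22 mm wide (y), 30 mm high, so the point is 15 mm below its top. It sits on an upright stem over a 90 mm square valve foot; the brass body below ends 60 mm above the bench, at least 16 mm below the bar. The point is 91 mm above the bench when fully down, 121 mm fully up.
- knob (a joint): Turn of the valve knob in rad: 0 = screwed fully down (valve shut), 5.0 = fully up (open), hard stops at both ends. Positive is anticlockwise seen from above; the knob and its stem rise 6 mm for each rad (30 mm in all), so a grasp must follow. It turns with about 0.12 N m of friction and stays where it is left.
- bay1 (a point): Centre of the floor of the left-hand (+y) bay, 30 mm above the bench; bays are 95 mm apart. The floor is framed by a rim 8 mm high, inside 108 mm along x by 52 mm along y (dryer axes), so a block fits with 4 mm to spare all round, its long side along the dryer's x. A shut cover's underside is 61 mm above the floor.
- cover1 (a joint): Hinge angle of bay1's cover, rad: 0 shut (level), about 1.6 upright. Hinge line along the dryer's y, 80 mm to +x of the bay centre, 64 mm above the bay floor. Grey plate 62 mm wide, 5 mm thick (centred on that line), reaching 140 mm from it. A light spring lifts it towards 1.65 (1 to 2 N to push down); below about 0.1 a ball catch snaps over its front edge (about 10 N) and holds it shut.
- cover1_press (a point): Spot to press on bay1's cover: 118 mm from the hinge line, midway across, on the face that is on top when shut (and looks to +x when upright). This point's axes are the dryer's when shut and turn with the cover; z is the face's outward normal. A black grip rib 36 mm long, 14 mm wide, 16 mm high stands on that face, 55 to 91 mm from the hinge line.
- bay2 (a point): Centre of the floor of the middle bay, 30 mm above the bench; bays are 95 mm apart. The floor is framed by a rim 8 mm high, inside 108 mm along x by 52 mm along y (dryer axes), so a block fits with 4 mm to spare all round, its long side along the dryer's x. A shut cover's underside is 61 mm above the floor.
- cover2 (a joint): Hinge angle of bay2's cover, rad: 0 shut (level), about 1.6 upright. Hinge line along the dryer's y, 80 mm to +x of the bay centre, 64 mm above the bay floor. Grey plate 62 mm wide, 5 mm thick (centred on that line), reaching 140 mm from it. A light spring lifts it towards 1.65 (1 to 2 N to push down); below about 0.1 a ball catch snaps over its front edge (about 10 N) and holds it shut.
- cover2_press (a point): Spot to press on bay2's cover: 118 mm from the hinge line, midway across, on the face that is on top when shut (and looks to +x when upright). This point's axes are the dryer's when shut and turn with the cover; z is the face's outward normal. A black grip rib 36 mm long, 14 mm wide, 16 mm high stands on that face, 55 to 91 mm from the hinge line.
- bay3 (a point): Centre of the floor of the right-hand (-y) bay, 30 mm above the bench; bays are 95 mm apart. The floor is framed by a rim 8 mm high, inside 108 mm along x by 52 mm along y (dryer axes), so a block fits with 4 mm to spare all round, its long side along the dryer's x. A shut cover's underside is 61 mm above the floor.
- cover3 (a joint): Hinge angle of bay3's cover, rad: 0 shut (level), about 1.6 upright. Hinge line along the dryer's y, 80 mm to +x of the bay centre, 64 mm above the bay floor. Grey plate 62 mm wide, 5 mm thick (centred on that line), reaching 140 mm from it. A light spring lifts it towards 1.65 (1 to 2 N to push down); below about 0.1 a ball catch snaps over its front edge (about 10 N) and holds it shut.
- cover3_press (a point): Spot to press on bay3's cover: 118 mm from the hinge line, midway across, on the face that is on top when shut (and looks to +x when upright). This point's axes are the dryer's when shut and turn with the cover; z is the face's outward normal. A black grip rib 36 mm long, 14 mm wide, 16 mm high stands on that face, 55 to 91 mm from the hinge line.
- reagent: Bystander, leave alone: an amber bottle 52 mm across, 85 mm high. Origin at its underside.
- jar: Bystander, leave alone: a white jar 50 mm across, 60 mm high. Origin at its underside.
- marker: Bystander, leave alone: a black marker pen 135 mm long. Origin at its underside.

How it is judged (in metres and radians):
On the way, in this order (a step that is already met when the one before it is completed fails the run):
1. the gas valve knob is screwed fully down (within 0.2 rad of the bottom stop) (value of joint knob below 0.2 rad), for 0.2 s.
2. every sample block present sits flat in a bay and all three covers are clicked shut, with the valve still down (((x of block1 in the frame of bay1 between -0.008 and 0.008 m and y of block1 in the frame of bay1 between -0.008 and 0.008 m and z of block1 in the frame of bay1 between -0.004 and 0.004 m) or (x of block1 in the frame of bay2 between -0.008 and 0.008 m and y of block1 in the frame of bay2 between -0.008 and 0.008 m and z of block1 in the frame of bay2 between -0.004 and 0.004 m) or (x of block1 in the frame of bay3 between -0.008 and 0.008 m and y of block1 in the frame of bay3 between -0.008 and 0.008 m and z of block1 in the frame of bay3 between -0.004 and 0.004 m)) and ((x of block2 in the frame of bay1 between -0.008 and 0.008 m and y of block2 in the frame of bay1 between -0.008 and 0.008 m and z of block2 in the frame of bay1 between -0.004 and 0.004 m) or (x of block2 in the frame of bay2 between -0.008 and 0.008 m and y of block2 in the frame of bay2 between -0.008 and 0.008 m and z of block2 in the frame of bay2 between -0.004 and 0.004 m) or (x of block2 in the frame of bay3 between -0.008 and 0.008 m and y of block2 in the frame of bay3 between -0.008 and 0.008 m and z of block2 in the frame of bay3 between -0.004 and 0.004 m)) and ((x of block3 in the frame of bay1 between -0.008 and 0.008 m and y of block3 in the frame of bay1 between -0.008 and 0.008 m and z of block3 in the frame of bay1 between -0.004 and 0.004 m) or (x of block3 in the frame of bay2 between -0.008 and 0.008 m and y of block3 in the frame of bay2 between -0.008 and 0.008 m and z of block3 in the frame of bay2 between -0.004 and 0.004 m) or (x of block3 in the frame of bay3 between -0.008 and 0.008 m and y of block3 in the frame of bay3 between -0.008 and 0.008 m and z of block3 in the frame of bay3 between -0.004 and 0.004 m)) and value of joint each of cover1, cover2, cover3 below 0.04 rad and value of joint knob below 0.4 rad), for 0.3 s.
At the end, for the whole second after the job is handed in: The valve knob is fully up (turned to within 0.3 rad of the 5.0 rad stop), all three covers are shut (hinge below 0.04 rad), and each sample block present lies at rest in a bay, its underside centre within 8 mm of the bay centre along x and y and within 4 mm of the bay floor in height (value of joint knob above 4.7 rad and ((x of block1 in the frame of bay1 between -0.008 and 0.008 m and y of block1 in the frame of bay1 between -0.008 and 0.008 m and z of block1 in the frame of bay1 between -0.004 and 0.004 m) or (x of block1 in the frame of bay2 between -0.008 and 0.008 m and y of block1 in the frame of bay2 between -0.008 and 0.008 m and z of block1 in the frame of bay2 between -0.004 and 0.004 m) or (x of block1 in the frame of bay3 between -0.008 and 0.008 m and y of block1 in the frame of bay3 between -0.008 and 0.008 m and z of block1 in the frame of bay3 between -0.004 and 0.004 m)) and ((x of block2 in the frame of bay1 between -0.008 and 0.008 m and y of block2 in the frame of bay1 between -0.008 and 0.008 m and z of block2 in the frame of bay1 between -0.004 and 0.004 m) or (x of block2 in the frame of bay2 between -0.008 and 0.008 m and y of block2 in the frame of bay2 between -0.008 and 0.008 m and z of block2 in the frame of bay2 between -0.004 and 0.004 m) or (x of block2 in the frame of bay3 between -0.008 and 0.008 m and y of block2 in the frame of bay3 between -0.008 and 0.008 m and z of block2 in the frame of bay3 between -0.004 and 0.004 m)) and ((x of block3 in the frame of bay1 between -0.008 and 0.008 m and y of block3 in the frame of bay1 between -0.008 and 0.008 m and z of block3 in the frame of bay1 between -0.004 and 0.004 m) or (x of block3 in the frame of bay2 between -0.008 and 0.008 m and y of block3 in the frame of bay2 between -0.008 and 0.008 m and z of block3 in the frame of bay2 between -0.004 and 0.004 m) or (x of block3 in the frame of bay3 between -0.008 and 0.008 m and y of block3 in the frame of bay3 between -0.008 and 0.008 m and z of block3 in the frame of bay3 between -0.004 and 0.004 m)) and value of joint each of cover1, cover2, cover3 below 0.04 rad and linear speed of each of block1, block2, block3 below 0.02 m/s); the robot touches nothing.
It fails at once if the valve is opened (beyond 2.8 rad) while a cover is not shut (value of joint knob above 2.8 rad and value of joint any of cover1, cover2, cover3 above 0.1 rad).
It fails at once if another thing on the bench is moved by more than 50 mm (distance of any of reagent, jar, marker from where it was at the start of the episode above 0.05 m).
Of block1, block2, block3 only 2 to 3 are there at a start; the rules pass over those that are not, and their reading is None.
At some moment in a run one of block1, block2, block3 may be knocked a few centimetres aside while the robot is not near it.
Once in a run the grip may slacken for a moment while it holds something.
It also fails if it takes over 210 s, if anything falls off the work surface, if the arm or the gripper's body presses on something with over 40 N, if the wrist force passes 120 N, or if a joint passes its speed limit or range.

## Robot

A 7-joint arm with a two-finger parallel gripper is mounted at the origin on the work surface. World frame = base frame: x ahead of the robot, y to its left, z up, the work surface at z = 0. Lengths are in m, angles in degrees, forces in N, time in s.
With the tool pointing down it reaches from about 0.425 to 0.875 m from the base axis. Payload 4.7 kg.
Tool frame: the origin (TCP) lies on the mounting face of the last link; the fingertips stand 182 mm ahead of it and the grasp point (between the pads) lies 164 mm ahead of it; z points along the fingers, y is the line along which they close (so a half turn about z gives the same grasp; the last joint's range is limited). The gripper opens to 87 mm and grips with 3 to 60 N. Pads are 19 mm wide; open, the fingers measure 117 mm over their backs; the gripper's body (75 mm by 190 mm) begins 51 mm behind the grasp point.
Start: joints at [-68.864, 18.392, -4.016, 83.108, 1.295, 78.541, -3.26], TCP at [0.226, 0.61, 0.405] pointing down, gripper open.
Joint ranges: [-163.93, 163.93], [-17.29, 119.83], [-79.2, 71.16], [3.27, 140.29], [-89.18, 269.18], [5.43, 117.66], [-154.24, 154.24]. Speed limits (degrees/s): [147.25, 147.25, 180, 180, 180, 180, 180].

## Interface

Orientations are given as [roll, pitch, yaw] about the fixed x, y, z axes, in that order (R = Rz(yaw) Ry(pitch) Rx(roll)).
In Python, from cell import env gives the robot as it stands.
- The arm moves only by the tool servo_tool, never from a script. Its argument "plan" is a list of rows, each an object with "xyz": the shift along the tool's x, y, z in cm, a list of three; "twist": the turn, a rotation vector about the tool's x, y, z in degrees, a list of three; "jaw": the closure, from 0 (fully open) to 1 (shut). In form: [{"xyz": [x, y, z], "twist": [wx, wy, wz], "jaw": jaw}, ...]. A call has 1 to 10 rows; each row is the pose to reach, as a shift and turn from the pose commanded when the call began, along the tool's axes at that moment; what a row does not reach only later rows make up. A row lasts 1/12 s, in which the tool goes at most 41.7 mm and 7.16 degrees, less where a joint would pass 70% of its speed; a pose out of reach is approached as far as the arm can. A call with a gripper value outside its range is refused whole. The fingers move at their own pace and stop on an object; "newtons" is the grip in N (left out, the last holds). Time passes only in rows, so rows that repeat a pose let the fingers close. It gives the time, the measured TCP pose, the force, the opening and the grip force at its end, in the units of the state.
- env.get_obs(): the state, without advancing time (a new reading comes with each control period).
- env.read_camera(name): name is "scene" or "top" or "wrist"; returns a dict with "img" (480x640x3 uint8, red, green, blue), "camera_matrix" (3x3 intrinsics, pixels), "R" (3x3) and "t" (3): a world point X has camera coordinates R X + t. Camera axes: x right, y down, z forward; pixel columns grow to the right and rows downward; lengths in m; the calibration is good to about 2 mm. The wrist camera is an equidistant fisheye: a pixel r from the principal point sees the ray r / f radians off the axis. A picture is of the moment at which its call begins. There is no depth.
- env.sign_off(): hands the job in; it is judged then, once.
The state is a dict: "time_s": time; "qpos": joint angles; "joint_velocities": joint speeds; "effort": joint torques, N m; "tool_pos": TCP position; "tool_rot": TCP orientation; "force": force on the tool from outside, world axes, zero at the start; "wrist_torque": the same for the moment, N m; "grip_width": finger opening in m; "grasp_force": force on a finger pad.
Only numpy, scipy, OpenCV 4.12 (cv2) and the standard library are available. Lean on these libraries where they do the work, as an engineer would, in place of code of your own. Each camera call takes 0.05 s, during which the arm holds its last target. There are 200 camera calls.

## Working session

There is one attempt and no reset: what is moved stays moved. The work goes in short steps, Python scripts to look and compute and a tool call to move; the robot and the scene stay as the last step left them, time stands still between calls to the robot, and variables do not carry over. Pictures are saved under pics/ and viewed, at most 14 in all, crops included, and the job is handed in when it is done.

Besides the shell and the picture viewer there is one more tool, called after "Call:" as name(argument=value, ...) on one line, values as JSON. servo_tool: Moves the arm, as the interface text tells. Its arguments: {"type":"object","properties":{"plan":{"type":"array","items":{"type":"object","properties":{"xyz":{"type":"array","items":{"type":"number"}},"twist":{"type":"array","items":{"type":"number"}},"jaw":{"type":"number"}}}},"newtons":{"type":"number"}},"required":["plan"]}

```bash
ls; mkdir -p pics
cat > h.py <<'E'
import numpy as np, cv2
from cell import env
from scipy.spatial.transform import Rotation as Ro
def cam(n,save=None):
    c=env.read_camera(n)
    if save: cv2.imwrite('pics/'+save+'.png',c['img'][:,:,::-1])
    return c
def ray(c,u,v,fish=False):
    K=np.array(c['camera_matrix']);x=(u-K[0,2])/K[0,0];y=(v-K[1,2])/K[1,1]
    if fish:
        r=np.hypot(x,y);d=np.array([x/r*np.sin(r),y/r*np.sin(r),np.cos(r)]) if r>1e-9 else np.array([0,0,1.])
    else: d=np.array([x,y,1.])
    R=np.array(c['R']);t=np.array(c['t'])
    return -R.T@t,R.T@d
def onz(c,u,v,z,fish=False):
    o,d=ray(c,u,v,fish);return o+d*(z-o[2])/d[2]
def proj(c,X):
    p=np.array(c['R'])@np.array(X)+np.array(c['t']);p=np.array(c['camera_matrix'])@p;return p[:2]/p[2]
E
python3 - <<'E'
from h import *
for n in ['scene','top']:
    c=cam(n,n+'0');o,d=ray(c,320,240);print(n,o.round(3),d.round(3),c['camera_matrix'][0])
print(env.get_obs())
E
```

```text
pics
scene [ 1.217 -0.105  1.106] [-0.559  0.088 -0.825] [509.83511821   0.         313.88677999]
top [0.458 0.002 1.073] [ 0.086  0.017 -0.996] [478.30299701   0.         320.20815857]
{'time_s': 0.1, 'qpos': array([-68.86424282,  18.43659146,  -4.01618649,  83.1667581 ,
         1.29659646,  78.54168855,  -3.25987844]), 'joint_velocities': array([ 0.08942041, -0.09151461, -0.04162109, -0.16350666, -0.04314844,
       -0.00177353, -0.04175664]), 'effort': array([-1.62170741e-04, -4.92574060e+01, -4.05708086e-01, -3.13398457e+01,
       -6.40742504e-02,  3.95302288e-02,  9.93659546e-05]), 'tool_pos': array([0.22577316, 0.60934343, 0.40376066]), 'tool_rot': array([-1.79900285e+02,  6.77747703e-03,  1.59674879e+02]), 'force': array([-0.36343411,  0.19876666, -0.07248824]), 'wrist_torque': array([-0.00654515,  0.02116051, -0.01044926]), 'grasp_force': 0.0, 'grip_width': 0.08703955297934017}
```

View pics/top0.png

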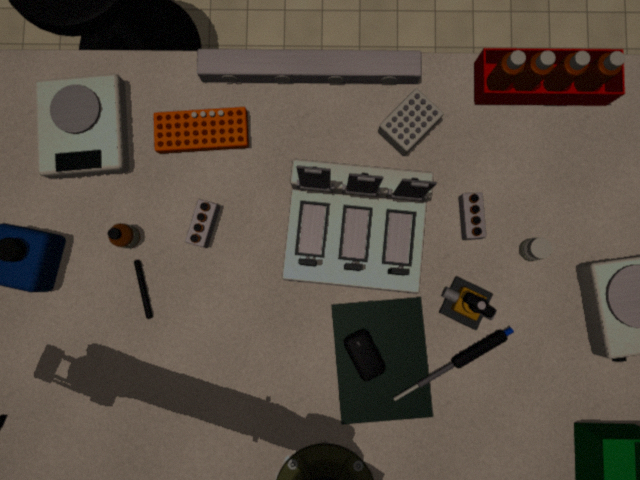

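View pics/scene0.png

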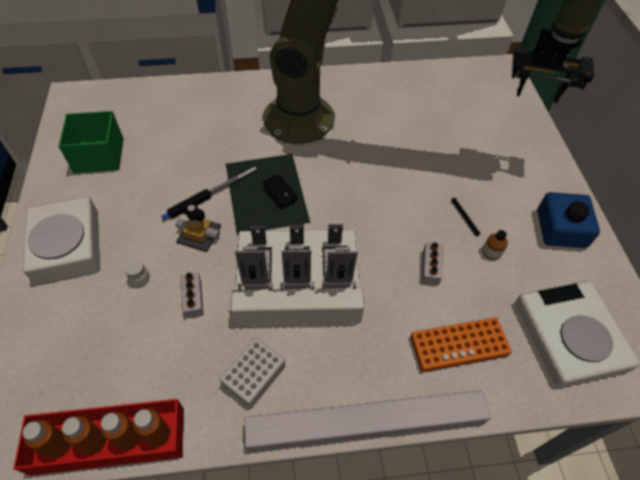

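Top view: blocks at (203,223) and (473,216), a third absent; dryer bays at (312,230), (355,233), (400,237) with covers upright; valve at (470,302). Scene view agrees (blocks (432,262), (191,294), valve (199,228)). I'll measure from enlarged crops.

Run:
```python
from h import *
c=cv2.imread('pics/top0.png');s=cv2.imread('pics/scene0.png')
def crop(i,x,y,w,h,k): return cv2.resize(np.clip(i[y:y+h,x:x+w]*1.6,0,255).astype('uint8'),None,fx=k,fy=k,interpolation=cv2.INTER_CUBIC)
a=crop(c,275,150,160,150,5)
cv2.imwrite('pics/c1.png',a[:600,:800] if a.shape[0]<=600 else cv2.resize(a,(640,600)))
b=crop(c,430,180,80,150,4);d=crop(c,180,190,50,70,6);e=crop(s,160,180,80,80,5)
o=np.zeros((600,800,3),'uint8');o[:600,:320]=b;o[:420,330:630]=d
cv2.imwrite('pics/c2.png',o);cv2.imwrite('pics/c3.png',e)
```

```text
(no output)
```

View pics/c1.png

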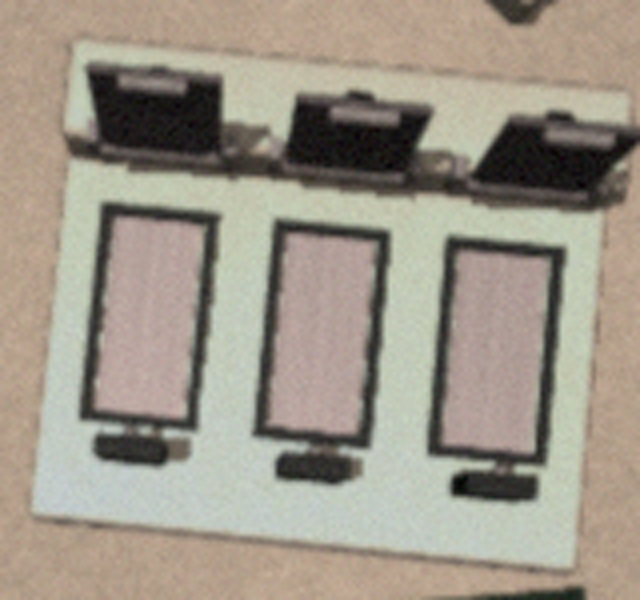

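View pics/c2.png

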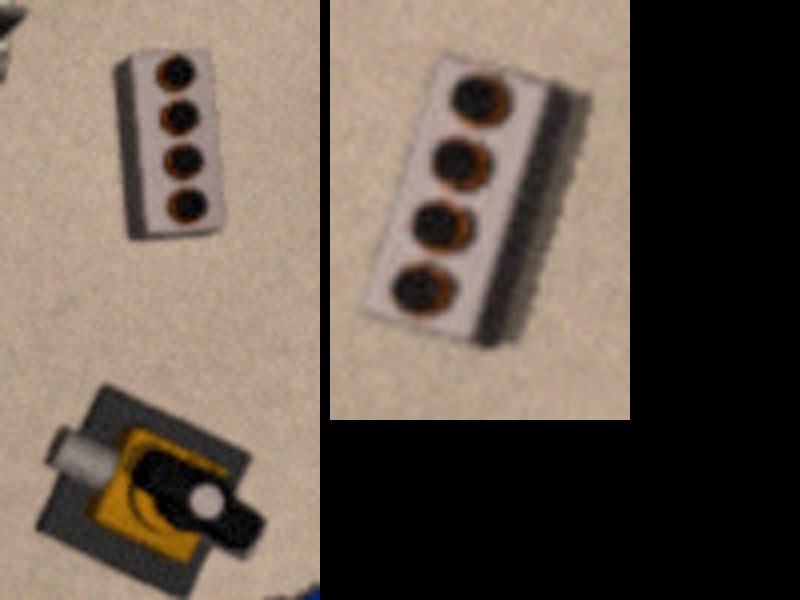

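View pics/c3.png

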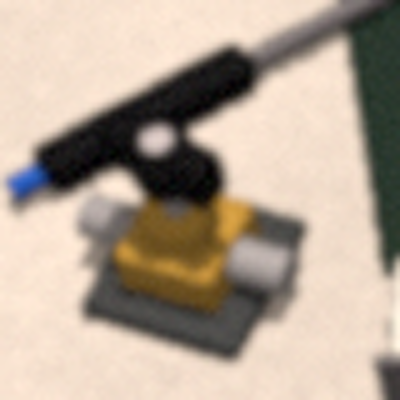

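The crops show all three bays empty (rims centred at (150,316), (322,334), (496,351) in c1), both block tops and the bar knob clearly. Next I compute poses from these pixels.

Run:
```python
from h import *
c=cam('top');s=cam('scene')
def P(pts,k,ox,oy,z):
    return np.array([onz(c,ox+(x+.5)/k-.5,oy+(y+.5)/k-.5,z) for x,y in pts])
def info(n,q):
    print(n,'cen',q.mean(0).round(4),'sides mm',[round(1000*np.linalg.norm(q[i]-q[i-1])) for i in range(4)],'ang',[round(float(np.degrees(np.arctan2(*(q[i]-q[i-1])[[1,0]]))),1) for i in range(4)])
B=[]
for n,p in [('bay1',[(103,205),(218,213),(197,428),(82,418)]),('bay2',[(275,220),(390,232),(370,447),(255,435)]),('bay3',[(447,240),(565,247),(545,463),(428,455)])]:
    q=P(p,4,275,150,.038);info(n,q);B.append(q.mean(0))
d=B[0]-B[2];print('dryer yaw',np.degrees(np.arctan2(-d[0],d[1])),'pitch',np.linalg.norm(d)/2)
q=P([(72,40),(628,92),(575,568),(32,515)],4,275,150,.03);info('slab',q)
info('blkR',P([(132,55),(210,48),(222,230),(147,238)],4,430,180,.04))
info('blkL',P([(110,55),(218,85),(145,343),(35,312)],6,180,190,.04))
f=P([(105,383),(250,457),(185,598),(38,530)],4,430,180,.01);info('foot',f)
m=f.mean(0)
for z in (.06,.106,.121,.136):
    m[2]=z;print(z,'top4',(proj(c,m)-[430,180])*4,'scene5',(proj(s,m)-[160,180])*5)
for z in (.106,.12,.136):
    e=P([(140,462),(256,538)],4,430,180,z);print(z,e.mean(0).round(4),np.linalg.norm(e[0]-e[1]),np.degrees(np.arctan2(*(e[1]-e[0])[[1,0]])))
# dot triangulation
o1,d1=ray(c,430+207/4,180+502/4);o2,d2=ray(s,160+157/5,180+138/5)
A=np.stack([d1,-d2],1);t=np.linalg.lstsq(A,o2-o1,rcond=None)[0];print('dot',o1+d1*t[0],o2+d2*t[1])
```

```text
bay1 cen [0.5717 0.037  0.038 ] sides mm [117, 63, 118, 63] ang [-4.5, -93.3, 175.3, 85.9]
bay2 cen [ 0.5635 -0.0568  0.038 ] sides mm [118, 63, 118, 62] ang [-4.6, -95.3, 175.1, 84.9]
bay3 cen [ 0.5551 -0.151   0.038 ] sides mm [118, 64, 118, 63] ang [-4.8, -92.7, 174.7, 87.0]
dryer yaw -5.035776354332703 pitch 0.09433470970825836
slab cen [ 0.5818 -0.0591  0.03  ] sides mm [264, 309, 263, 295] ang [-3.5, -94.8, 173.5, 85.4]
blkR cen [ 0.6053 -0.3134  0.04  ] sides mm [100, 42, 99, 41] ang [4.1, -84.1, -177.0, 96.9]
blkL cen [0.5809 0.2802 0.04  ] sides mm [98, 41, 98, 42] ang [-14.1, -104.8, 166.2, 75.2]
foot cen [ 0.4161 -0.3021  0.01  ] sides mm [89, 88, 85, 87] ang [-24.7, -116.5, 154.7, 66.0]
0.06 top4 [170.45600295 494.45661954] scene5 [176.8604729  204.82490812]
0.106 top4 [198.3087255  498.75335884] scene5 [160.32687167 149.33382069]
0.121 top4 [207.97876202 500.24512058] scene5 [154.71878859 130.51162798]
0.136 top4 [217.96146786 501.7851167 ] scene5 [148.9987462  111.31367057]
0.106 [ 0.4162 -0.3011  0.106 ] 0.06784427947532386 -122.71538041467683
0.12 [ 0.4168 -0.2968  0.12  ] 0.06686156637852625 -122.71538041467683
0.136 [ 0.4175 -0.2917  0.136 ] 0.06573846569647186 -122.71538041467686
dot [ 0.41491215 -0.30372754  0.11436549] [ 0.41513468 -0.30230968  0.11390367]
```

```bash
cat >> h.py <<'E'
def Rd(yaw,roll=180): return Ro.from_euler('xyz',[roll,0,yaw],degrees=True)
def goal(*gs):
    o=env.get_obs();p=o['tool_pos'];R=Ro.from_euler('xyz',o['tool_rot'],degrees=True)
    print('t',round(o['time_s'],1),'p',p.round(4),'rot',o['tool_rot'].round(2),'q7',o['qpos'][6].round(1),'F',o['force'].round(1),'T',o['wrist_torque'].round(3),'w',round(o['grip_width'],4))
    for g in gs:
        d=R.inv().apply(np.array(g[:3])-p)*100
        w=(R.inv()*Rd(g[3])).as_rotvec(degrees=True)
        print(g,'-> xyz',d.round(2),'twist',w.round(2),'rows',round(max(np.linalg.norm(d)/4.17,np.linalg.norm(w)/7.16),1))
E
python3 - <<'E'
from h import *
goal((.47,.1,.42,100),(.416,-.3015,.42,57.3))
E
```

```text
t 0.2 p [0.2258 0.6094 0.4041] rot [-179.94    0.    159.67] q7 -3.3 F [-0.3 -0.4 -0.2] T [-0.019 -0.008 -0.004] w 0.087
(0.47, 0.1, 0.42, 100) -> xyz [-40.6  -39.29  -1.54] twist [-6.000e-02  4.000e-02  5.967e+01] rows 13.6
(0.416, -0.3015, 0.42, 57.3) -> xyz [-49.48 -78.81  -1.5 ] twist [-4.0000e-02  6.0000e-02  1.0237e+02] rows 22.3
```

```bash
cat >> h.py <<'E'
def chain(*gs,v=3.5,w=6.5):
    "prints chained calls (full shift, twist, rows) through goals, from the present pose"
    o=env.get_obs();p=o['tool_pos'];R=Ro.from_euler('xyz',o['tool_rot'],degrees=True);goal()
    for g in gs:
        g0=np.array(g[:3]);T=(R.inv()*Rd(g[3])).as_rotvec()
        n=max(np.linalg.norm(g0-p)*100/v,np.linalg.norm(T)*180/np.pi/w,1);k=int(np.ceil(n/10));st=(g0-p)/k
        for i in range(k):
            print(g,'xyz',(R.inv().apply(st)*100).round(2),'twist',np.degrees(T/k).round(2),'rows',int(np.ceil(n/k)))
            p=p+st;R=R*Ro.from_rotvec(T/k)
E
python3 - <<'E'
from h import *
chain((.47,.1,.42,100),(.416,-.3015,.42,57.3))
E
```

```text
t 0.2 p [0.2258 0.6094 0.4041] rot [-179.94    0.    159.67] q7 -3.3 F [-0.3 -0.4 -0.2] T [-0.019 -0.008 -0.004] w 0.087
(0.47, 0.1, 0.42, 100) xyz [-20.3  -19.64  -0.77] twist [-3.000e-02  2.000e-02  2.984e+01] rows 9
(0.47, 0.1, 0.42, 100) xyz [-27.38  -6.94  -0.79] twist [-3.000e-02  2.000e-02  2.984e+01] rows 9
(0.416, -0.3015, 0.42, 57.3) xyz [-19.3   -6.14  -0.  ] twist [-0.   -0.   21.35] rows 6
(0.416, -0.3015, 0.42, 57.3) xyz [-20.21   1.3   -0.  ] twist [-0.   -0.   21.35] rows 6
```

Call:
servo_tool(plan=[{"xyz": [-20.3, -19.6, -0.8], "twist": [0, 0, 29.8], "jaw": 0}, {"xyz": [-20.3, -19.6, -0.8], "twist": [0, 0, 29.8], "jaw": 0}, {"xyz": [-20.3, -19.6, -0.8], "twist": [0, 0, 29.8], "jaw": 0}, {"xyz": [-20.3, -19.6, -0.8], "twist": [0, 0, 29.8], "jaw": 0}, {"xyz": [-20.3, -19.6, -0.8], "twist": [0, 0, 29.8], "jaw": 0}, {"xyz": [-20.3, -19.6, -0.8], "twist": [0, 0, 29.8], "jaw": 0}, {"xyz": [-20.3, -19.6, -0.8], "twist": [0, 0, 29.8], "jaw": 0}, {"xyz": [-20.3, -19.6, -0.8], "twist": [0, 0, 29.8], "jaw": 0}, {"xyz": [-20.3, -19.6, -0.8], "twist": [0, 0, 29.8], "jaw": 0}])

```text
time_s: 0.95
tool_pos: [0.3493, 0.3533, 0.4132]
tool_rot: [179.9, -0.0, 129.6]
force: [-0.5, 0.4, -0.1]
grip_width: 0.0869
grasp_force: 0.0
```

Call:
servo_tool(plan=[{"xyz": [-27.4, -6.9, -0.8], "twist": [0, 0, 29.8], "jaw": 0}, {"xyz": [-27.4, -6.9, -0.8], "twist": [0, 0, 29.8], "jaw": 0}, {"xyz": [-27.4, -6.9, -0.8], "twist": [0, 0, 29.8], "jaw": 0}, {"xyz": [-27.4, -6.9, -0.8], "twist": [0, 0, 29.8], "jaw": 0}, {"xyz": [-27.4, -6.9, -0.8], "twist": [0, 0, 29.8], "jaw": 0}, {"xyz": [-27.4, -6.9, -0.8], "twist": [0, 0, 29.8], "jaw": 0}, {"xyz": [-27.4, -6.9, -0.8], "twist": [0, 0, 29.8], "jaw": 0}, {"xyz": [-27.4, -6.9, -0.8], "twist": [0, 0, 29.8], "jaw": 0}, {"xyz": [-27.4, -6.9, -0.8], "twist": [0, 0, 29.8], "jaw": 0}])

```text
time_s: 1.7
tool_pos: [0.4714, 0.1004, 0.4208]
tool_rot: [180.0, -0.0, 99.9]
force: [0.7, 0.0, 0.5]
grip_width: 0.0871
grasp_force: 0.0
```

Call:
servo_tool(plan=[{"xyz": [-19.3, -6.1, 0], "twist": [0, 0, 21.4], "jaw": 0}, {"xyz": [-19.3, -6.1, 0], "twist": [0, 0, 21.4], "jaw": 0}, {"xyz": [-19.3, -6.1, 0], "twist": [0, 0, 21.4], "jaw": 0}, {"xyz": [-19.3, -6.1, 0], "twist": [0, 0, 21.4], "jaw": 0}, {"xyz": [-19.3, -6.1, 0], "twist": [0, 0, 21.4], "jaw": 0}, {"xyz": [-19.3, -6.1, 0], "twist": [0, 0, 21.4], "jaw": 0}])

```text
time_s: 2.2
tool_pos: [0.4435, -0.1051, 0.4213]
tool_rot: [179.9, 0.1, 78.3]
force: [-0.2, -0.9, 0.5]
grip_width: 0.0869
grasp_force: 0.0
```

Call:
servo_tool(plan=[{"xyz": [-20.2, 1.3, 0], "twist": [0, 0, 21.4], "jaw": 0}, {"xyz": [-20.2, 1.3, 0], "twist": [0, 0, 21.4], "jaw": 0}, {"xyz": [-20.2, 1.3, 0], "twist": [0, 0, 21.4], "jaw": 0}, {"xyz": [-20.2, 1.3, 0], "twist": [0, 0, 21.4], "jaw": 0}, {"xyz": [-20.2, 1.3, 0], "twist": [0, 0, 21.4], "jaw": 0}, {"xyz": [-20.2, 1.3, 0], "twist": [0, 0, 21.4], "jaw": 0}, {"xyz": [-20.2, 1.3, 0], "twist": [0, 0, 21.4], "jaw": 0}, {"xyz": [-20.2, 1.3, 0], "twist": [0, 0, 21.4], "jaw": 0}])

```text
time_s: 2.87
tool_pos: [0.4193, -0.2981, 0.4203]
tool_rot: [-179.9, -0.0, 57.5]
force: [1.1, 0.3, 0.6]
grip_width: 0.0868
grasp_force: 0.0
```

Run:
```python
from h import *
goal((.416,-.3015,.42,57.3))
c=cam('wrist','w1');o,d=ray(c,320,240,True);print(o,d,c['camera_matrix'])
```

```text
t 2.9 p [ 0.4193 -0.2981  0.4203] rot [-1.7994e+02 -3.0000e-02  5.7490e+01] q7 0.8 F [1.1 0.3 0.6] T [-0.016  0.107  0.018] w 0.0868
(0.416, -0.3015, 0.42, 57.3) -> xyz [-0.46 -0.09  0.03] twist [-0.06 -0.03  0.19] rows 0.1
[ 0.45830653 -0.23921337  0.39988727] [-0.13953258 -0.23066581 -0.96297661] [[371.64829954   0.         317.19674946]
 [  0.         371.64829954 235.07178014]
 [  0.           0.           1.        ]]
```

View pics/w1.png

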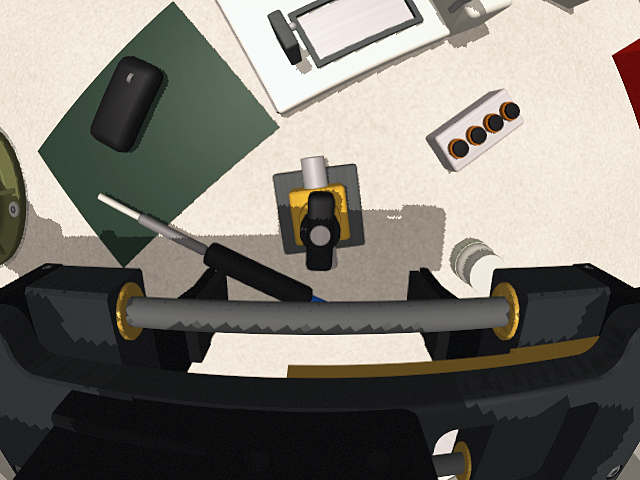

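The wrist view shows the bar vertical in the picture, from (320,192) to (320,270), so the yaw fits. I'll cast that onto the bar height as a check.

Run:
```python
from h import *
c=cam('wrist')
g=cv2.cvtColor(c['img'],cv2.COLOR_RGB2GRAY)
m=((g<45).astype('uint8'))[185:285,295:350]
n,l,s,ce=cv2.connectedComponentsWithStats(m);i=1+np.argmax(s[1:,4]);print(s[i],ce[i]+[295,185])
r=cv2.minAreaRect(np.argwhere(l==i)[:,::-1].astype('float32'));print(r)
for z in (.106,.112,.12,.136):
    e=[onz(c,u,v,z,True) for u,v in ((320,192),(320,270),(320,235),(307.5,205),(333,205))];print(z,((e[0]+e[1])/2).round(4),np.linalg.norm(e[0]-e[1]).round(4),'dot',e[2].round(4),'w',np.linalg.norm(e[3]-e[4]).round(4),'ang',np.degrees(np.arctan2(*(e[0]-e[1])[[1,0]])))
f=[onz(c,u,v,.01,True) for u,v in((274,175),(354,163),(365,243),(283,255))];print('foot',np.mean(f,0))
```

```text
[   5    7   41   79 1756] [320.06605923 233.63610478]
((25.0, 46.0), (78.0, 40.0), 90.0)
0.106 [ 0.4194 -0.3036  0.106 ] 0.0659 dot [ 0.4181 -0.3057  0.106 ] w 0.0205 ang 57.589810372903706
0.112 [ 0.4202 -0.3023  0.112 ] 0.0646 dot [ 0.4189 -0.3044  0.112 ] w 0.0201 ang 57.589810372903735
0.12 [ 0.4213 -0.3005  0.12  ] 0.0628 dot [ 0.42   -0.3025  0.12  ] w 0.0195 ang 57.589810372903656
0.136 [ 0.4234 -0.297   0.136 ] 0.0592 dot [ 0.4222 -0.2989  0.136 ] w 0.0184 ang 57.58981037290369
foot [ 0.41900826 -0.30343111  0.01      ]
```

Call:
servo_tool(plan=[{"xyz": [-0.44, 0.13, 8], "twist": [0, 0, 0], "jaw": 0}, {"xyz": [-0.44, 0.13, 8], "twist": [0, 0, 0], "jaw": 0}, {"xyz": [-0.44, 0.13, 12], "twist": [0, 0, 0], "jaw": 0}, {"xyz": [-0.44, 0.13, 14], "twist": [0, 0, 0], "jaw": 0}, {"xyz": [-0.44, 0.13, 15.9], "twist": [0, 0, 0], "jaw": 0}, {"xyz": [-0.44, 0.13, 15.9], "twist": [0, 0, 0], "jaw": 0}, {"xyz": [-0.44, 0.13, 15.9], "twist": [0, 0, 0], "jaw": 0}])

```text
time_s: 3.55
tool_pos: [0.4168, -0.3035, 0.2612]
tool_rot: [-179.9, 0.0, 57.4]
force: [-0.4, 0.0, 0.4]
grip_width: 0.0865
grasp_force: 0.0
```

Call:
servo_tool(plan=[{"xyz": [0, 0, 0], "twist": [0, 0, 0], "jaw": 1}, {"xyz": [0, 0, 0], "twist": [0, 0, 0], "jaw": 1}, {"xyz": [0, 0, 0], "twist": [0, 0, 0], "jaw": 1}, {"xyz": [0, 0, 0], "twist": [0, 0, 0], "jaw": 1}, {"xyz": [0, 0, 0], "twist": [0, 0, 0], "jaw": 1}, {"xyz": [0, 0, 0], "twist": [0, 0, 0], "jaw": 1}, {"xyz": [0, 0, 0], "twist": [0, 0, 0], "jaw": 1}, {"xyz": [0, 0, 0], "twist": [0, 0, 0], "jaw": 1}], newtons=40)

```text
time_s: 4.22
tool_pos: [0.4163, -0.3051, 0.2618]
tool_rot: [180.0, -0.0, 57.3]
force: [-0.2, -0.4, -0.2]
grip_width: 0.0417
grasp_force: 0.0
```

Run:
```python
from h import *
goal((.418,-.3025,.261,57.5))
```

```text
t 4.2 p [ 0.4163 -0.3051  0.2618] rot [ 1.7999e+02 -1.0000e-02  5.7260e+01] q7 10.9 F [-0.2 -0.4 -0.2] T [-0.007  0.096 -0.059] w 0.0417
(0.418, -0.3025, 0.261, 57.5) -> xyz [0.31 0.01 0.08] twist [ 0.01 -0.01 -0.24] rows 0.1
```

Call:
servo_tool(plan=[{"xyz": [0.2, 0, 0], "twist": [0, 0, 0], "jaw": 1}, {"xyz": [0.2, 0, 0], "twist": [0, 0, 0], "jaw": 1}, {"xyz": [0.2, 0, 0], "twist": [0, 0, 0], "jaw": 1}, {"xyz": [0.2, 0, 0], "twist": [0, 0, 0], "jaw": 1}, {"xyz": [0.2, 0, 0], "twist": [0, 0, 0], "jaw": 1}, {"xyz": [0.2, 0, 0], "twist": [0, 0, 0], "jaw": 1}, {"xyz": [0.2, 0, 0], "twist": [0, 0, 0], "jaw": 1}])

```text
time_s: 4.8
tool_pos: [0.4177, -0.3034, 0.2618]
tool_rot: [179.9, -0.0, 57.3]
force: [3.7, -0.9, -2.4]
grip_width: 0.0217
grasp_force: 40.0
```

Call:
servo_tool(plan=[{"xyz": [0, 0, 0.05], "twist": [0, 0, 5], "jaw": 1}, {"xyz": [0, 0, 0.1], "twist": [0, 0, 10], "jaw": 1}, {"xyz": [0, 0, 0.16], "twist": [0, 0, 15], "jaw": 1}, {"xyz": [0, 0, 0.21], "twist": [0, 0, 20], "jaw": 1}, {"xyz": [0, 0, 0.26], "twist": [0, 0, 25], "jaw": 1}, {"xyz": [0, 0, 0.31], "twist": [0, 0, 30], "jaw": 1}, {"xyz": [0, 0, 0.31], "twist": [0, 0, 30], "jaw": 1}])

```text
time_s: 5.38
tool_pos: [0.418, -0.3035, 0.2587]
tool_rot: [179.9, -0.0, 27.2]
force: [4.1, -2.6, -5.3]
grip_width: 0.0215
grasp_force: 40.0
```

Run:
```python
from h import *
goal((.418,-.3025,.261,27.5))
```

```text
t 5.4 p [ 0.418  -0.3035  0.2587] rot [ 1.799e+02 -4.000e-02  2.718e+01] q7 -17.4 F [ 4.1 -2.6 -5.3] T [-0.501 -0.804 -0.094] w 0.0215
(0.418, -0.3025, 0.261, 27.5) -> xyz [ 0.05 -0.08 -0.23] twist [ 0.1  -0.03 -0.32] rows 0.1
```

Call:
servo_tool(plan=[{"xyz": [0, 0, 0.05], "twist": [0, 0, 5], "jaw": 1}, {"xyz": [0, 0, 0.1], "twist": [0, 0, 10], "jaw": 1}, {"xyz": [0, 0, 0.16], "twist": [0, 0, 15], "jaw": 1}, {"xyz": [0, 0, 0.21], "twist": [0, 0, 20], "jaw": 1}, {"xyz": [0, 0, 0.21], "twist": [0, 0, 20], "jaw": 1}])

```text
time_s: 5.8
tool_pos: [0.418, -0.3036, 0.2567]
tool_rot: [179.9, -0.1, 7.2]
force: [4.5, -2.7, -5.1]
grip_width: 0.0217
grasp_force: 40.0
```

Run:
```python
from h import *
goal()
```

```text
t 5.8 p [ 0.418  -0.3036  0.2567] rot [ 1.7989e+02 -8.0000e-02  7.2300e+00] q7 -35.5 F [ 4.5 -2.7 -5.1] T [-0.623 -0.843 -0.064] w 0.0217
```

Call:
servo_tool(plan=[{"xyz": [0, 0, 0.05], "twist": [0, 0, 5], "jaw": 1}, {"xyz": [0, 0, 0.1], "twist": [0, 0, 10], "jaw": 1}, {"xyz": [0, 0, 0.1], "twist": [0, 0, 10], "jaw": 1}])

```text
time_s: 6.05
tool_pos: [0.4179, -0.3037, 0.2556]
tool_rot: [179.9, -0.1, -2.8]
force: [5.5, -2.9, -6.2]
grip_width: 0.0217
grasp_force: 40.0
```

Run:
```python
from h import *
goal()
```

```text
t 6.0 p [ 0.4179 -0.3037  0.2556] rot [ 1.7989e+02 -1.0000e-01 -2.7700e+00] q7 -44.4 F [ 5.5 -2.9 -6.2] T [-0.679 -0.885 -0.03 ] w 0.0217
```

Call:
servo_tool(plan=[{"xyz": [0, 0, 0.05], "twist": [0, 0, 5], "jaw": 1}, {"xyz": [0, 0, 0.1], "twist": [0, 0, 10], "jaw": 1}, {"xyz": [0, 0, 0.1], "twist": [0, 0, 10], "jaw": 1}])

```text
time_s: 6.3
tool_pos: [0.4179, -0.3038, 0.2546]
tool_rot: [179.9, -0.1, -12.8]
force: [4.8, -2.9, -6.7]
grip_width: 0.0221
grasp_force: 40.0
```

Run:
```python
from h import *
goal()
```

```text
t 6.3 p [ 0.4179 -0.3038  0.2546] rot [ 1.799e+02 -1.200e-01 -1.278e+01] q7 -53.3 F [ 4.8 -2.9 -6.7] T [-0.767 -0.934 -0.025] w 0.0221
```

Call:
servo_tool(plan=[{"xyz": [0, 0, 0.05], "twist": [0, 0, 5], "jaw": 1}, {"xyz": [0, 0, 0.1], "twist": [0, 0, 10], "jaw": 1}, {"xyz": [0, 0, 0.1], "twist": [0, 0, 10], "jaw": 1}])

```text
time_s: 6.55
tool_pos: [0.4178, -0.3038, 0.2537]
tool_rot: [179.9, -0.1, -22.8]
force: [3.9, -2.7, -3.6]
grip_width: 0.0221
grasp_force: 4.0
```

Run:
```python
from h import *
goal()
cam('wrist','w2')
```

```text
t 6.5 p [ 0.4178 -0.3038  0.2537] rot [ 1.7992e+02 -1.1000e-01 -2.2780e+01] q7 -62.3 F [ 3.9 -2.7 -3.6] T [-0.704 -0.631 -0.056] w 0.0221
```

Call:
servo_tool(plan=[{"xyz": [0, 0, 0], "twist": [0, 0, 0], "jaw": 1}, {"xyz": [0, 0, 0], "twist": [0, 0, 0], "jaw": 1}, {"xyz": [0, 0, 0], "twist": [0, 0, 0], "jaw": 1}, {"xyz": [0, 0, 0], "twist": [0, 0, 0], "jaw": 1}, {"xyz": [0, 0, 0], "twist": [0, 0, 0], "jaw": 1}, {"xyz": [0, 0, 0], "twist": [0, 0, 0], "jaw": 1}], newtons=40)

```text
time_s: 7.1
tool_pos: [0.4176, -0.3039, 0.2538]
tool_rot: [180.0, -0.1, -22.6]
force: [3.6, -4.3, -4.3]
grip_width: 0.0219
grasp_force: 40.0
```

Call:
servo_tool(plan=[{"xyz": [0, 0, 0.05], "twist": [0, 0, 5], "jaw": 1}, {"xyz": [0, 0, 0.1], "twist": [0, 0, 10], "jaw": 1}, {"xyz": [0, 0, 0.1], "twist": [0, 0, 10], "jaw": 1}, {"xyz": [0, 0, 0.1], "twist": [0, 0, 10], "jaw": 1}])

```text
time_s: 7.43
tool_pos: [0.4173, -0.3037, 0.2534]
tool_rot: [179.9, 0.0, -32.4]
force: [-0.6, -0.9, 4.5]
grip_width: 0.0226
grasp_force: 41.5
```

Run:
```python
from h import *
goal()
cam('wrist','w3')
```

```text
t 7.4 p [ 0.4173 -0.3037  0.2534] rot [ 1.7994e+02  4.0000e-02 -3.2390e+01] q7 -71.1 F [-0.6 -0.9  4.5] T [-0.229  0.234  1.061] w 0.0226
```

View pics/w3.png

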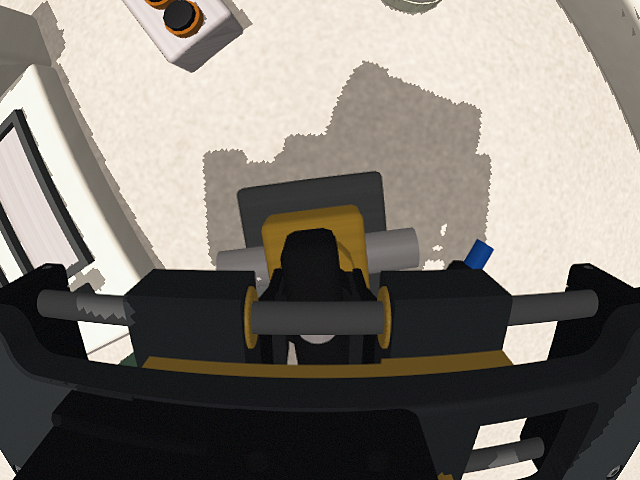

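Torque about z jumped from about 0 to 1.06 N m and the height is 89 mm: the bottom stop is reached (bar at yaw ≈ -29°). Releasing and re-measuring the blocks.

Call:
servo_tool(plan=[{"xyz": [0, 0, 0], "twist": [0, 0, 0], "jaw": 1}, {"xyz": [0, 0, 0], "twist": [0, 0, 0], "jaw": 0}, {"xyz": [0, 0, 0], "twist": [0, 0, 0], "jaw": 0}, {"xyz": [0, 0, 0], "twist": [0, 0, 0], "jaw": 0}, {"xyz": [0, 0, 0], "twist": [0, 0, 0], "jaw": 0}, {"xyz": [0, 0, -4], "twist": [0, 0, 0], "jaw": 0}, {"xyz": [0, 0, -8], "twist": [0, 0, 0], "jaw": 0}, {"xyz": [0, 0, -12], "twist": [0, 0, 0], "jaw": 0}, {"xyz": [0, 0, -16], "twist": [0, 0, 0], "jaw": 0}, {"xyz": [0, 0, -16], "twist": [0, 0, 0], "jaw": 0}])

```text
time_s: 8.32
tool_pos: [0.4182, -0.3058, 0.4193]
tool_rot: [-179.8, -0.6, -32.7]
force: [1.1, -0.7, 0.8]
grip_width: 0.0748
grasp_force: 0.0
```

```bash
cat >> h.py <<'E'
def blocks(c,z=.04,box=None):
    "caps (black on orange) -> rows of 4; returns block centre and yaw from top camera"
    hsv=cv2.cvtColor(c['img'],cv2.COLOR_RGB2HSV);out=[]
    x0,y0,x1,y1=box
    sub=cv2.cvtColor(c['img'],cv2.COLOR_RGB2GRAY)[y0:y1,x0:x1]
    _,m=cv2.threshold(sub,55,255,cv2.THRESH_BINARY_INV)
    return m
E
python3 - <<'E'
from h import *
chain((.6053,-.3134,.40,3.6))
c=cam('top')
def blk(x0,y0,x1,y1):
    im=c['img'][y0:y1,x0:x1].astype(float)
    im=cv2.resize(im.astype('uint8'),None,fx=6,fy=6,interpolation=cv2.INTER_CUBIC)
    hsv=cv2.cvtColor(cv2.GaussianBlur(im,(0,0),5),cv2.COLOR_RGB2HSV)
    lab=cv2.cvtColor(cv2.GaussianBlur(im,(0,0),5),cv2.COLOR_RGB2LAB).astype(int)
    bgb=np.median(lab[:,:,2][:20]);bgL=np.median(lab[:,:,0][:20])
    m=((lab[:,:,2]<bgb-4)&(lab[:,:,0]>bgL-25)).astype('uint8')*255
    m=cv2.morphologyEx(m,cv2.MORPH_OPEN,np.ones((7,7)))
    cs,_=cv2.findContours(m,cv2.RETR_EXTERNAL,cv2.CHAIN_APPROX_NONE);k=max(cs,key=cv2.contourArea)
    r=cv2.minAreaRect(k);p=cv2.boxPoints(r)
    q=np.array([onz(c,x0+(u+.5)/6-.5,y0+(v+.5)/6-.5,.04) for u,v in p])
    for i in range(4):
        e=q[i]-q[i-1];print(round(1000*np.linalg.norm(e)),round(float(np.degrees(np.arctan2(e[1],e[0])))%180,1),end='; ')
    print(q.mean(0).round(4))
blk(445,175,505,260);blk(175,185,235,265)
E
```

```text
t 8.3 p [ 0.4182 -0.3058  0.4193] rot [-179.75   -0.59  -32.74] q7 -88.1 F [ 1.1 -0.7  0.8] T [-0.122  0.103 -0.005] w 0.0748
(0.6053, -0.3134, 0.4, 3.6) xyz [16.13 -9.47  2.14] twist [ -0.05  -0.65 -36.34] rows 6
62 3.9; 15 95.4; 62 3.9; 14 95.4; [ 0.5892 -0.3023  0.04  ]
14 73.8; 53 164.9; 14 73.7; 53 164.8; [0.5603 0.2742 0.04  ]
```

Call:
servo_tool(plan=[{"xyz": [16.1, -9.5, 2.1], "twist": [0, -0.6, -36.4], "jaw": 0}, {"xyz": [16.1, -9.5, 2.1], "twist": [0, -0.6, -36.4], "jaw": 0}, {"xyz": [16.1, -9.5, 2.1], "twist": [0, -0.6, -36.4], "jaw": 0}, {"xyz": [16.1, -9.5, 2.1], "twist": [0, -0.6, -36.4], "jaw": 0}, {"xyz": [16.1, -9.5, 2.1], "twist": [0, -0.6, -36.4], "jaw": 0}, {"xyz": [16.1, -9.5, 2.1], "twist": [0, -0.6, -36.4], "jaw": 0}, {"xyz": [16.1, -9.5, 2.1], "twist": [0, -0.6, -36.4], "jaw": 0}, {"xyz": [16.1, -9.5, 2.1], "twist": [0, -0.6, -36.4], "jaw": 0}])

```text
time_s: 9.03
tool_pos: [0.6033, -0.3112, 0.3897]
tool_rot: [-179.8, 0.8, 3.5]
force: [0.8, -0.3, -0.1]
grip_width: 0.0872
grasp_force: 0.0
```

Run:
```python
from h import *
goal((.6053,-.3134,.40,3.8))
c=cam('wrist','w4')
cv2.imwrite('pics/w4c.png',c['img'][120:300,200:440,::-1].repeat(3,0).repeat(3,1))
```

```text
t 9.0 p [ 0.6033 -0.3112  0.3897] rot [-179.78    0.77    3.51] q7 -44.8 F [ 0.8 -0.3 -0.1] T [-0.083  0.131  0.012] w 0.0872
(0.6053, -0.3134, 0.4, 3.8) -> xyz [ 0.17  0.23 -1.03] twist [-0.22  0.77 -0.29] rows 0.3
```

View pics/w4c.png

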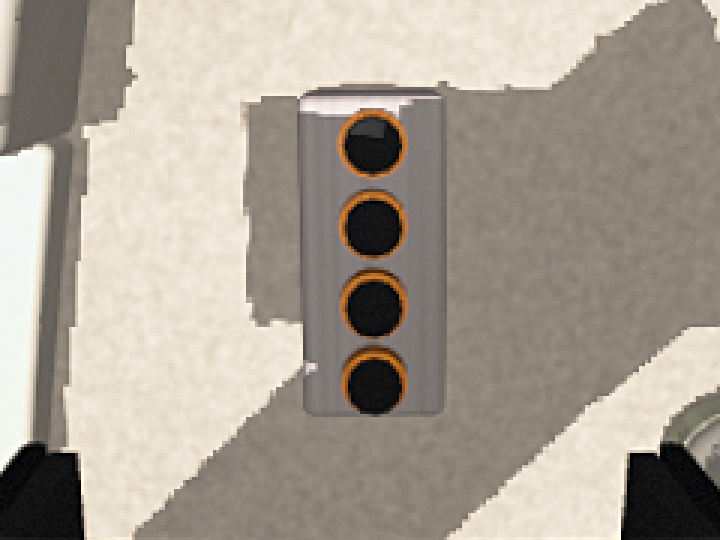

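The block's top face spans (300,97)–(446,413) in the crop (caps at (373,146)…(375,385)), nearly parallel to the tool.

Run:
```python
from h import *
c=cam('wrist')
f=lambda x,y,z:onz(c,200+x/3,120+y/3,z,True)
q=np.array([f(x,y,.04) for x,y in((300,97),(446,97),(446,413),(303,413))]);print(q.mean(0),[np.linalg.norm(q[i]-q[i-1]).round(4) for i in range(4)])
k=np.array([f(x,y,.054) for x,y in((373,146),(374,228),(374,308),(375,385))]);d=k[0]-k[3];print(k.mean(0),np.linalg.norm(d),np.degrees(np.arctan2(d[1],d[0])))
e=(q[0]+q[1]-q[2]-q[3])/2;print(np.degrees(np.arctan2(e[1],e[0])))
m=.5*(q.mean(0)+k.mean(0))
goal((m[0],m[1],.194,3.8))
```

```text
[ 0.609344   -0.31677438  0.04      ] [np.float64(0.0976), np.float64(0.0429), np.float64(0.0978), np.float64(0.0447)]
[ 0.60946621 -0.31656307  0.054     ] 0.07070096037541516 4.12832124337439
3.9177180590257956
t 9.1 p [ 0.6027 -0.3113  0.3913] rot [-179.78    0.6     3.48] q7 -44.8 F [ 0.6 -0.3 -0.6] T [-0.074  0.159  0.031] w 0.0868
(np.float64(0.6094051035018759), np.float64(-0.31666872933898793), 0.194, 3.8) -> xyz [ 0.84  0.65 19.72] twist [-0.22  0.6  -0.32] rows 4.7
```

Call:
servo_tool(plan=[{"xyz": [0.65, 0.5, 4], "twist": [-0.2, 0.6, -0.3], "jaw": 0}, {"xyz": [0.65, 0.5, 8], "twist": [-0.2, 0.6, -0.3], "jaw": 0}, {"xyz": [0.65, 0.5, 12], "twist": [-0.2, 0.6, -0.3], "jaw": 0}, {"xyz": [0.65, 0.5, 16], "twist": [-0.2, 0.6, -0.3], "jaw": 0}, {"xyz": [0.65, 0.5, 18], "twist": [-0.2, 0.6, -0.3], "jaw": 0}, {"xyz": [0.65, 0.5, 19.4], "twist": [-0.2, 0.6, -0.3], "jaw": 0}, {"xyz": [0.65, 0.5, 19.7], "twist": [-0.2, 0.6, -0.3], "jaw": 0}, {"xyz": [0.65, 0.5, 19.7], "twist": [-0.2, 0.6, -0.3], "jaw": 0}, {"xyz": [0.65, 0.5, 19.7], "twist": [-0.2, 0.6, -0.3], "jaw": 0}])

```text
time_s: 9.88
tool_pos: [0.6095, -0.3152, 0.1967]
tool_rot: [179.9, -0.2, 3.9]
force: [0.1, -0.4, 0.6]
grip_width: 0.087
grasp_force: 0.0
```

Run:
```python
from h import *
goal((.6075,-.315,.194,3.8))
```

```text
t 9.9 p [ 0.6095 -0.3152  0.1967] rot [179.89  -0.21   3.95] q7 -39.1 F [ 0.1 -0.4  0.6] T [-0.08   0.185  0.004] w 0.087
(0.6075, -0.315, 0.194, 3.8) -> xyz [-0.2  -0.03  0.27] twist [ 0.11 -0.21  0.15] rows 0.1
```

Call:
servo_tool(plan=[{"xyz": [-0.2, 0, 0.1], "twist": [0, 0, 0], "jaw": 0}, {"xyz": [-0.2, 0, 0.1], "twist": [0, 0, 0], "jaw": 1}, {"xyz": [-0.2, 0, 0.1], "twist": [0, 0, 0], "jaw": 1}, {"xyz": [-0.2, 0, 0.1], "twist": [0, 0, 0], "jaw": 1}, {"xyz": [-0.2, 0, 0.1], "twist": [0, 0, 0], "jaw": 1}, {"xyz": [-0.2, 0, 0.1], "twist": [0, 0, 0], "jaw": 1}, {"xyz": [-0.2, 0, 0.1], "twist": [0, 0, 0], "jaw": 1}, {"xyz": [-0.2, 0, 0.1], "twist": [0, 0, 0], "jaw": 1}, {"xyz": [-0.2, 0, 0.1], "twist": [0, 0, 0], "jaw": 1}, {"xyz": [-0.2, 0, 0.1], "twist": [0, 0, 0], "jaw": 1}], newtons=35)

```text
time_s: 10.72
tool_pos: [0.607, -0.3148, 0.1934]
tool_rot: [180.0, -0.0, 4.0]
force: [1.3, -0.7, -0.5]
grip_width: 0.044
grasp_force: 35.0
```

Call:
servo_tool(plan=[{"xyz": [0, 0, -3], "twist": [0, 0, 0], "jaw": 1}, {"xyz": [0, 0, -7], "twist": [0, 0, 0], "jaw": 1}, {"xyz": [0, 0, -10], "twist": [0, 0, 0], "jaw": 1}, {"xyz": [0, 0, -13], "twist": [0, 0, 0], "jaw": 1}, {"xyz": [0, 0, -13], "twist": [0, 0, 0], "jaw": 1}, {"xyz": [0, 0, -13], "twist": [0, 0, 0], "jaw": 1}])

```text
time_s: 11.22
tool_pos: [0.607, -0.3149, 0.3245]
tool_rot: [179.9, -0.2, 4.0]
force: [0.2, -0.3, -4.1]
grip_width: 0.0438
grasp_force: 35.0
```

Run:
```python
from h import *
c=cam('wrist','w5')
chain((.5551,-.151,.3235,-4.8))
```

```text
t 11.3 p [ 0.6066 -0.3143  0.3224] rot [-1.7994e+02  1.0000e-02  3.9800e+00] q7 -42.6 F [ 0.3  0.6 -4. ] T [-0.017  0.202 -0.011] w 0.0438
(0.5551, -0.151, 0.3235, -4.8) xyz [ -4.01 -16.65  -0.09] twist [-0.06  0.02  8.78] rows 5
```

View pics/w5.png

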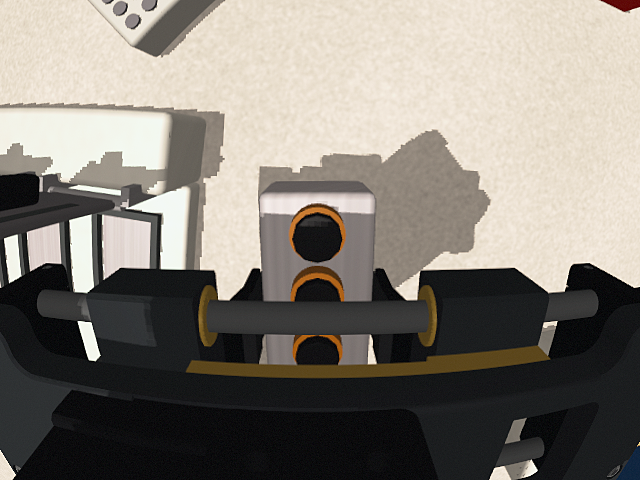

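Block 1 is held squarely (front edge at row ~213, width 43.8 mm, about 4 N weight). Comparing the gripped positions with the top camera gives a top bias of about (+1.5, -1.6) mm, so bay3 ≈ (0.5566, -0.1526). I'll move in x first to clear the covers.

Run:
```python
from h import *
chain((.5566,-.3143,.33,-4.8),(.5566,-.1526,.33,-4.8),(.5566,-.1526,.247,-4.8))
```

```text
t 11.3 p [ 0.6066 -0.3143  0.3224] rot [-1.7994e+02  1.0000e-02  3.9800e+00] q7 -42.6 F [ 0.3  0.6 -4. ] T [-0.017  0.202 -0.011] w 0.0438
(0.5566, -0.3143, 0.33, -4.8) xyz [-4.99 -0.34 -0.76] twist [-0.06  0.02  8.78] rows 2
(0.5566, -0.1526, 0.33, -4.8) xyz [ -1.35 -16.11  -0.  ] twist [-0. -0. -0.] rows 5
(0.5566, -0.1526, 0.247, -4.8) xyz [-0.  -0.   8.3] twist [ 0. -0. -0.] rows 3
```

Call:
servo_tool(plan=[{"xyz": [-2.5, -0.2, -0.8], "twist": [0, 0, 4.4], "jaw": 1}, {"xyz": [-5, -0.3, -0.8], "twist": [0, 0, 8.8], "jaw": 1}, {"xyz": [-5, -0.3, -0.8], "twist": [0, 0, 8.8], "jaw": 1}, {"xyz": [-5, -0.3, -0.8], "twist": [0, 0, 8.8], "jaw": 1}])

```text
time_s: 11.6
tool_pos: [0.5548, -0.3151, 0.3289]
tool_rot: [-179.9, 0.2, -4.9]
force: [0.9, 0.3, -3.9]
grip_width: 0.044
grasp_force: 35.0
```

Call:
servo_tool(plan=[{"xyz": [-0.3, -3, 0], "twist": [0, 0, 0], "jaw": 1}, {"xyz": [-0.6, -7, 0], "twist": [0, 0, 0], "jaw": 1}, {"xyz": [-0.9, -10.5, 0], "twist": [0, 0, 0], "jaw": 1}, {"xyz": [-1.2, -14, 0], "twist": [0, 0, 0], "jaw": 1}, {"xyz": [-1.3, -16.1, 0], "twist": [0, 0, 0], "jaw": 1}, {"xyz": [-1.3, -16.1, 0], "twist": [0, 0, 0], "jaw": 1}, {"xyz": [-1.3, -16.1, 2], "twist": [0, 0, 0], "jaw": 1}, {"xyz": [-1.3, -16.1, 5], "twist": [0, 0, 0], "jaw": 1}, {"xyz": [-1.3, -16.1, 8.3], "twist": [0, 0, 0], "jaw": 1}, {"xyz": [-1.3, -16.1, 8.3], "twist": [0, 0, 0], "jaw": 1}])

```text
time_s: 12.43
tool_pos: [0.5547, -0.1516, 0.2414]
tool_rot: [-180.0, 0.7, -4.7]
force: [-1.8, 0.8, -5.4]
grip_width: 0.0437
grasp_force: 35.0
```

Run:
```python
from h import *
c=cam('wrist','w6')
goal((.5566,-.1526,.247,-4.8))
```

```text
t 12.5 p [ 0.5558 -0.1526  0.2443] rot [179.98   0.48  -4.8 ] q7 -63.2 F [-0.2 -0.1 -3.8] T [-0.022  0.167 -0.016] w 0.0436
(0.5566, -0.1526, 0.247, -4.8) -> xyz [ 0.08 -0.   -0.27] twist [0.02 0.48 0.  ] rows 0.1
```

View pics/w6.png

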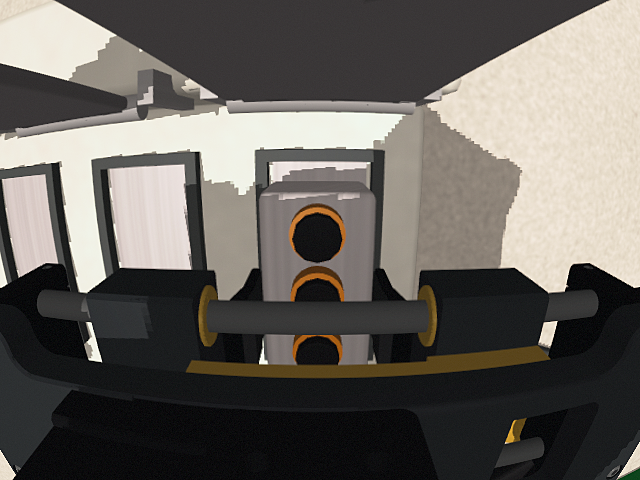

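Run:
```python
from h import *
c=cam('wrist');o=env.get_obs();p=o['tool_pos'];R=Ro.from_euler('xyz',o['tool_rot'],degrees=True)
zb=p[2]-.1934
def T(u,v,z):
    X=onz(c,u,v,z,True);D=X-p;a=np.radians(-4.8);return X.round(4),(1000*np.array([D[0]*np.cos(a)+D[1]*np.sin(a),-D[0]*np.sin(a)+D[1]*np.cos(a)])).round(1)
print('zb',zb)
for n,u,v,z in [('rimL',257,150,.038),('rimR',384,151,.038),('in L',270,161,.038),('inR',372,161,.038),('topL',261,193,zb+.04),('topR',375,193,zb+.04),('bot',317,182,zb),('cap1',317,237,zb+.054),('cap2',318,297,zb+.054)]: print(n,*T(u,v,z))
```

```text
zb 0.05351232447910892
rimL [ 0.6224 -0.1283  0.038 ] [63.1 30.6]
rimR [ 0.6166 -0.1915  0.038 ] [ 62.6 -32.8]
in L [ 0.6162 -0.1343  0.038 ] [57.4 24.1]
inR [ 0.612  -0.1851  0.038 ] [ 57.4 -26.8]
topL [ 0.6084 -0.1372  0.0935] [49.9 20.5]
topR [ 0.605  -0.1776  0.0935] [ 49.8 -20. ]
bot [ 0.6055 -0.1569  0.0535] [48.6  0.7]
cap1 [ 0.5945 -0.156   0.1075] [37.5  0.7]
cap2 [ 0.5732 -0.1545  0.1075] [16.2  0.3]
```

Call:
servo_tool(plan=[{"xyz": [0.25, 0.12, 0], "twist": [0, 0.4, 0], "jaw": 1}, {"xyz": [0.25, 0.12, 0.5], "twist": [0, 0.4, 0], "jaw": 1}, {"xyz": [0.25, 0.12, 1], "twist": [0, 0.4, 0], "jaw": 1}, {"xyz": [0.25, 0.12, 1.4], "twist": [0, 0.4, 0], "jaw": 1}, {"xyz": [0.25, 0.12, 1.8], "twist": [0, 0.4, 0], "jaw": 1}, {"xyz": [0.25, 0.12, 2.1], "twist": [0, 0.4, 0], "jaw": 1}, {"xyz": [0.25, 0.12, 2.3], "twist": [0, 0.4, 0], "jaw": 1}, {"xyz": [0.25, 0.12, 2.3], "twist": [0, 0.4, 0], "jaw": 1}, {"xyz": [0.25, 0.12, 2.3], "twist": [0, 0.4, 0], "jaw": 1}])

```text
time_s: 13.28
tool_pos: [0.5594, -0.1553, 0.227]
tool_rot: [-179.9, -0.3, -4.8]
force: [-9.3, 2.8, 13.7]
grip_width: 0.0434
grasp_force: 35.0
```

Run:
```python
from h import *
goal((.559,-.1535,.2234,-4.8))
```

```text
t 13.3 p [ 0.5594 -0.1553  0.227 ] rot [-179.88   -0.32   -4.83] q7 -61.8 F [-9.3  2.8 13.7] T [0.557 1.788 0.101] w 0.0434
(0.559, -0.1535, 0.2234, -4.8) -> xyz [-0.05 -0.18  0.36] twist [-0.12 -0.32 -0.03] rows 0.1
```

Contact at the far rim (Fx −9 N, Fz 13.7 N): I'll lift, shift back and lower again.

Call:
servo_tool(plan=[{"xyz": [0, 0, -0.8], "twist": [0, 0, 0], "jaw": 1}, {"xyz": [-0.35, -0.15, -0.8], "twist": [0, -0.3, 0], "jaw": 1}, {"xyz": [-0.35, -0.15, -0.8], "twist": [0, -0.3, 0], "jaw": 1}, {"xyz": [-0.35, -0.15, -0.5], "twist": [0, -0.3, 0], "jaw": 1}, {"xyz": [-0.35, -0.15, -0.2], "twist": [0, -0.3, 0], "jaw": 1}, {"xyz": [-0.35, -0.15, 0.05], "twist": [0, -0.3, 0], "jaw": 1}, {"xyz": [-0.35, -0.15, 0.2], "twist": [0, -0.3, 0], "jaw": 1}, {"xyz": [-0.35, -0.15, 0.2], "twist": [0, -0.3, 0], "jaw": 1}, {"xyz": [-0.35, -0.15, 0.2], "twist": [0, -0.3, 0], "jaw": 1}])

```text
time_s: 14.03
tool_pos: [0.5574, -0.1531, 0.224]
tool_rot: [-180.0, -0.3, -4.8]
force: [2.0, 0.7, 3.1]
grip_width: 0.0435
grasp_force: 35.0
```

Run:
```python
from h import *
goal((.556,-.1535,.2234,-4.8))
```

```text
t 14.0 p [ 0.5574 -0.1531  0.224 ] rot [-180.     -0.26   -4.81] q7 -61.9 F [2.  0.7 3.1] T [0.275 0.074 0.017] w 0.0435
(0.556, -0.1535, 0.2234, -4.8) -> xyz [-0.14  0.05  0.06] twist [-0.   -0.26 -0.01] rows 0.0
```

Call:
servo_tool(plan=[{"xyz": [0, 0, 0], "twist": [0, 0, 0], "jaw": 0.3}, {"xyz": [0, 0, 0], "twist": [0, 0, 0], "jaw": 0}, {"xyz": [0, 0, 0], "twist": [0, 0, 0], "jaw": 0}, {"xyz": [0, 0, 0], "twist": [0, 0, 0], "jaw": 0}, {"xyz": [0, 0, -4], "twist": [0, 0, 0], "jaw": 0}, {"xyz": [0, 0, -8], "twist": [0, 0, 0], "jaw": 0}, {"xyz": [0, 0, -12], "twist": [0, 0, 0], "jaw": 0}, {"xyz": [0, 0, -16], "twist": [0, 0, 0], "jaw": 0}, {"xyz": [0, 0, -20], "twist": [0, 0, 0], "jaw": 0}, {"xyz": [0, 0, -22], "twist": [0, 0, 0], "jaw": 0}])

```text
time_s: 14.87
tool_pos: [0.5562, -0.1543, 0.4482]
tool_rot: [-180.0, -0.5, -4.9]
force: [-0.4, -0.6, 0.2]
grip_width: 0.0864
grasp_force: 0.0
```

Run:
```python
from h import *
c=cam('wrist','w7');t=cam('top','top2')
a=cv2.resize(np.clip(c['img'][:300,150:470,::-1]*1.0,0,255).astype('uint8'),(512,480))
b=cv2.resize(t['img'][175:275,180:240,::-1],(288,480),interpolation=cv2.INTER_CUBIC)
cv2.imwrite('pics/w7c.png',np.hstack([a,b]))
chain((.52,.0,.46,40),(.5815,.2790,.40,165.2))
```

```text
t 15.0 p [ 0.5567 -0.1543  0.4475] rot [-179.99   -0.56   -4.84] q7 -71.4 F [ 0.6 -0.  -1.1] T [-0.048  0.173 -0.03 ] w 0.0867
(0.52, 0.0, 0.46, 40) xyz [ -4.94 -15.06  -1.3 ] twist [  0.21  -0.53 -44.84] rows 7
(0.5815, 0.279, 0.4, 165.2) xyz [11.32 -8.71  3.  ] twist [  0.    0.  -62.6] rows 10
(0.5815, 0.279, 0.4, 165.2) xyz [12.94  6.04  3.  ] twist [  0.    0.  -62.6] rows 10
```

View pics/w7c.png

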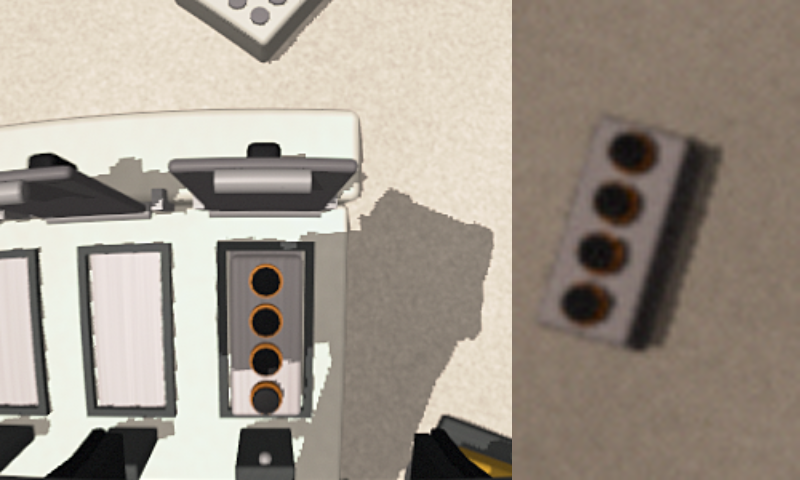

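The block lies flat in bay3 (caps at (266,280)–(266,398)); the left block hasn't moved. Moving there.

Call:
servo_tool(plan=[{"xyz": [-4.9, -15.1, -1.3], "twist": [0.2, -0.5, -44.8], "jaw": 0}, {"xyz": [-4.9, -15.1, -1.3], "twist": [0.2, -0.5, -44.8], "jaw": 0}, {"xyz": [-4.9, -15.1, -1.3], "twist": [0.2, -0.5, -44.8], "jaw": 0}, {"xyz": [-4.9, -15.1, -1.3], "twist": [0.2, -0.5, -44.8], "jaw": 0}, {"xyz": [-4.9, -15.1, -1.3], "twist": [0.2, -0.5, -44.8], "jaw": 0}, {"xyz": [-4.9, -15.1, -1.3], "twist": [0.2, -0.5, -44.8], "jaw": 0}, {"xyz": [-4.9, -15.1, -1.3], "twist": [0.2, -0.5, -44.8], "jaw": 0}])

```text
time_s: 15.55
tool_pos: [0.5193, 0.0026, 0.4549]
tool_rot: [-179.7, 0.4, 40.4]
force: [-0.7, -0.3, -0.7]
grip_width: 0.0871
grasp_force: 0.0
```

Call:
servo_tool(plan=[{"xyz": [11.3, -8.7, 3], "twist": [0, 0, -62.6], "jaw": 0}, {"xyz": [11.3, -8.7, 3], "twist": [0, 0, -62.6], "jaw": 0}, {"xyz": [11.3, -8.7, 3], "twist": [0, 0, -62.6], "jaw": 0}, {"xyz": [11.3, -8.7, 3], "twist": [0, 0, -62.6], "jaw": 0}, {"xyz": [11.3, -8.7, 3], "twist": [0, 0, -62.6], "jaw": 0}, {"xyz": [11.3, -8.7, 3], "twist": [0, 0, -62.6], "jaw": 0}, {"xyz": [11.3, -8.7, 3], "twist": [0, 0, -62.6], "jaw": 0}, {"xyz": [11.3, -8.7, 3], "twist": [0, 0, -62.6], "jaw": 0}, {"xyz": [11.3, -8.7, 3], "twist": [0, 0, -62.6], "jaw": 0}, {"xyz": [11.3, -8.7, 3], "twist": [0, 0, -62.6], "jaw": 0}])

```text
time_s: 16.38
tool_pos: [0.55, 0.1406, 0.4245]
tool_rot: [-179.5, -0.1, 102.7]
force: [-0.3, -0.4, 0.2]
grip_width: 0.087
grasp_force: 0.0
```

Call:
servo_tool(plan=[{"xyz": [12.9, 6, 3], "twist": [0, 0, -62.6], "jaw": 0}, {"xyz": [12.9, 6, 3], "twist": [0, 0, -62.6], "jaw": 0}, {"xyz": [12.9, 6, 3], "twist": [0, 0, -62.6], "jaw": 0}, {"xyz": [12.9, 6, 3], "twist": [0, 0, -62.6], "jaw": 0}, {"xyz": [12.9, 6, 3], "twist": [0, 0, -62.6], "jaw": 0}, {"xyz": [12.9, 6, 3], "twist": [0, 0, -62.6], "jaw": 0}, {"xyz": [12.9, 6, 3], "twist": [0, 0, -62.6], "jaw": 0}, {"xyz": [12.9, 6, 3], "twist": [0, 0, -62.6], "jaw": 0}, {"xyz": [12.9, 6, 3], "twist": [0, 0, -62.6], "jaw": 0}, {"xyz": [12.9, 6, 3], "twist": [0, 0, -62.6], "jaw": 0}])

```text
time_s: 17.22
tool_pos: [0.5804, 0.2794, 0.3947]
tool_rot: [-179.9, -0.5, 165.1]
force: [-0.0, 0.6, -0.2]
grip_width: 0.0867
grasp_force: 0.0
```

Run:
```python
from h import *
goal((.582,.2785,.40,165.2))
c=cam('wrist','w8');im=c['img'];g=cv2.cvtColor(im,cv2.COLOR_RGB2GRAY)
m=(g<40).astype('uint8');m[270:]=0
n,l,s,ce=cv2.connectedComponentsWithStats(m)
for i in range(1,n):
    if 120<s[i,4]<900: print(s[i],ce[i].round(1))
```

```text
t 17.2 p [0.5804 0.2794 0.3947] rot [-179.85   -0.45  165.14] q7 54.8 F [-0.   0.6 -0.2] T [ 0.068 -0.049  0.004] w 0.0867
(0.582, 0.2785, 0.4, 165.2) -> xyz [-0.17 -0.05 -0.53] twist [-0.15 -0.45 -0.06] rows 0.1
[  2   0  23  38 227] [13.3  8.5]
[633  64   7  37 196] [636.5  80.5]
[487 136  30  28 407] [501.5 149.7]
[ 59 195  41  22 428] [ 78.9 204.7]
[311 201  19  19 144] [320.  212.3]
[ 35 210 105  60 784] [ 82.5 253.3]
[  0 213  36  21 342] [ 16.9 223. ]
[311 227  18  18 182] [319.4 236.4]
[495 246 117  24 771] [581.9 262.6]
[311 253  18  17 218] [319.1 261.8]
```

Run:
```python
from h import *
c=cam('wrist');im=c['img'];g=cv2.cvtColor(im,cv2.COLOR_RGB2GRAY)
print(g[180:275:3,320])
k=np.array([onz(c,u,v,.054,True) for u,v in ((320,211),(319.4,236.4),(319.1,261.8))])
d=k[0]-k[2];print(k.round(4),np.linalg.norm(d),np.degrees(np.arctan2(d[1],d[0])),'centre',(k[0]+k[1])/2)
cv2.imwrite('pics/w8c.png',im[140:300,220:420,::-1].repeat(3,0).repeat(3,1))
```

```text
[ 52  48  49  44  15 218  69   7  50  49  47  14  11  37 102 106   3  13
  44  40  35  34 151  43  68  43  39  36  34  36  30 185]
[[0.5733 0.2831 0.054 ]
 [0.5954 0.2766 0.054 ]
 [0.6184 0.2701 0.054 ]] 0.046974921303831775 163.96926492373382 centre [0.58432742 0.27981925 0.054     ]
```

View pics/w8c.png

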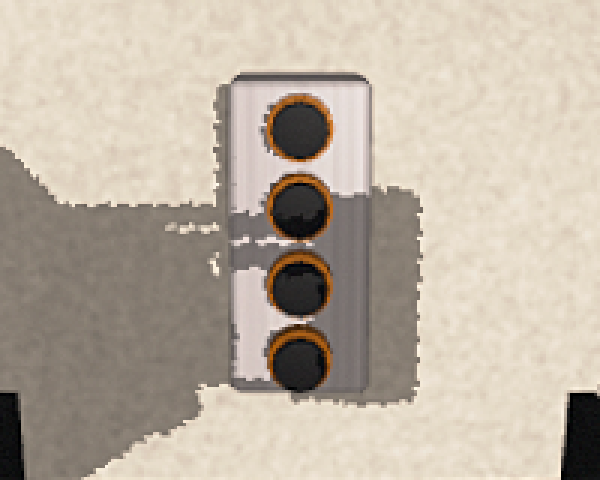

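Run:
```python
from h import *
goal((.584,.2785,.194,165.1))
```

```text
t 17.3 p [0.5805 0.2795 0.3951] rot [-179.87   -0.43  164.9 ] q7 54.6 F [ 0.1 -0.7 -0.1] T [ 0.013 -0.013  0.016] w 0.0869
(0.584, 0.2785, 0.194, 165.1) -> xyz [-0.51  0.04 20.11] twist [-0.13 -0.43 -0.2 ] rows 4.8
```

Call:
servo_tool(plan=[{"xyz": [-0.5, 0, 4], "twist": [-0.1, -0.4, -0.2], "jaw": 0}, {"xyz": [-0.5, 0, 8], "twist": [-0.1, -0.4, -0.2], "jaw": 0}, {"xyz": [-0.5, 0, 12], "twist": [-0.1, -0.4, -0.2], "jaw": 0}, {"xyz": [-0.5, 0, 16], "twist": [-0.1, -0.4, -0.2], "jaw": 0}, {"xyz": [-0.5, 0, 18], "twist": [-0.1, -0.4, -0.2], "jaw": 0}, {"xyz": [-0.5, 0, 19.6], "twist": [-0.1, -0.4, -0.2], "jaw": 0}, {"xyz": [-0.5, 0, 20.1], "twist": [-0.1, -0.4, -0.2], "jaw": 0}, {"xyz": [-0.5, 0, 20.1], "twist": [-0.1, -0.4, -0.2], "jaw": 0}, {"xyz": [-0.5, 0, 20.1], "twist": [-0.1, -0.4, -0.2], "jaw": 0}])

```text
time_s: 18.07
tool_pos: [0.5845, 0.2785, 0.1956]
tool_rot: [180.0, 0.1, 165.3]
force: [0.2, 0.2, 0.5]
grip_width: 0.0871
grasp_force: 0.0
```

Call:
servo_tool(plan=[{"xyz": [0, 0, 0.1], "twist": [0, 0, 0], "jaw": 0}, {"xyz": [0, 0, 0.1], "twist": [0, 0, 0], "jaw": 1}, {"xyz": [0, 0, 0.1], "twist": [0, 0, 0], "jaw": 1}, {"xyz": [0, 0, 0.1], "twist": [0, 0, 0], "jaw": 1}, {"xyz": [0, 0, 0.1], "twist": [0, 0, 0], "jaw": 1}, {"xyz": [0, 0, 0.1], "twist": [0, 0, 0], "jaw": 1}, {"xyz": [0, 0, 0.1], "twist": [0, 0, 0], "jaw": 1}, {"xyz": [0, 0, 0.1], "twist": [0, 0, 0], "jaw": 1}, {"xyz": [0, 0, 0.1], "twist": [0, 0, 0], "jaw": 1}, {"xyz": [0, 0, 0.1], "twist": [0, 0, 0], "jaw": 1}], newtons=35)

```text
time_s: 18.9
tool_pos: [0.5842, 0.2786, 0.194]
tool_rot: [180.0, 0.0, 165.4]
force: [1.2, 0.5, 0.0]
grip_width: 0.0438
grasp_force: 35.0
```

Run:
```python
from h import *
goal((.584,.2785,.194,165.1))
```

```text
t 18.9 p [0.5842 0.2786 0.194 ] rot [1.7996e+02 3.0000e-02 1.6538e+02] q7 59.5 F [1.2 0.5 0. ] T [ 0.08  -0.017 -0.012] w 0.0438
(0.584, 0.2785, 0.194, 165.1) -> xyz [ 0.01 -0.02 -0.  ] twist [0.04 0.03 0.28] rows 0.0
```

Call:
servo_tool(plan=[{"xyz": [0, 0, -3], "twist": [0, 0, 0], "jaw": 1}, {"xyz": [0, 0, -7], "twist": [0, 0, 0], "jaw": 1}, {"xyz": [0, 0, -10], "twist": [0, 0, 0], "jaw": 1}, {"xyz": [0, 0, -13.5], "twist": [0, 0, 0], "jaw": 1}, {"xyz": [0, 0, -13.5], "twist": [0, 0, 0], "jaw": 1}, {"xyz": [0, 0, -13.5], "twist": [0, 0, 0], "jaw": 1}])

```text
time_s: 19.4
tool_pos: [0.5847, 0.2784, 0.3311]
tool_rot: [179.8, 0.2, 165.4]
force: [-0.1, -0.5, -2.6]
grip_width: 0.0436
grasp_force: 35.0
```

Run:
```python
from h import *
c=cam('wrist','w9');r=cv2.imread('pics/w6.png')[:,:,::-1]
for im in (c['img'],r):
    print([ [int(x) for x in cv2.cvtColor(np.ascontiguousarray(im[170:270,w:w+6]),cv2.COLOR_RGB2GRAY).mean(1)[::2]] for w in (272,)])
def orange(im):
    h=cv2.cvtColor(np.ascontiguousarray(im),cv2.COLOR_RGB2HSV);m=((h[:,:,0]>8)&(h[:,:,0]<20)&(h[:,:,1]>170)).astype('uint8');m[:190]=0;m[:,:280]=0;m[:,355:]=0;m[330:]=0
    ys,xs=np.nonzero(m);return ys.min(),xs.min(),xs.max(),np.unique(ys)[:3], [int(y) for y in np.nonzero(m.sum(1))[0]]
print(orange(c['img']));print(orange(r))
chain((.5732,.0354,.33,175.2),(.5732,.0354,.247,175.2))
```

```text
[[231, 233, 232, 235, 170, 115, 100, 106, 106, 107, 121, 185, 196, 209, 220, 220, 221, 219, 220, 220, 221, 220, 220, 220, 219, 220, 219, 219, 220, 220, 219, 220, 220, 220, 220, 220, 220, 220, 220, 220, 221, 222, 175, 122, 126, 126, 126, 126, 127, 126]]
[[225, 225, 225, 225, 225, 223, 127, 85, 91, 91, 90, 115, 136, 115, 118, 121, 122, 121, 121, 121, 120, 121, 121, 120, 120, 121, 120, 120, 120, 121, 120, 120, 120, 120, 121, 121, 120, 120, 121, 120, 120, 120, 120, 120, 121, 121, 121, 120, 120, 120]]
(np.int64(202), np.int64(290), np.int64(345), array([202, 203, 204]), [202, 203, 204, 205, 206, 207, 208, 209, 210, 211, 212, 213, 214, 215, 216, 217, 218, 219, 220, 221, 222, 223, 224, 225, 226, 227, 228, 229, 230, 231, 232, 233, 234, 235, 236, 237, 238, 239, 240, 241, 242, 243, 244, 245, 246, 247, 248, 249, 250, 251, 252, 253, 254, 255, 264, 265, 266, 267, 268, 269, 270, 271, 272, 273, 274, 275, 276, 277, 278, 279, 280, 281, 282, 283, 284, 285, 286, 287, 288, 289, 290, 291, 292, 293, 294, 295, 296, 297, 298, 299, 300, 301])
(np.int64(204), np.int64(289), np.int64(344), array([204, 205, 206]), [204, 205, 206, 207, 208, 209, 210, 211, 212, 213, 214, 215, 216, 217, 218, 219, 220, 221, 222, 223, 224, 225, 226, 227, 228, 229, 230, 231, 232, 233, 234, 235, 236, 237, 238, 239, 240, 241, 242, 243, 244, 245, 246, 247, 248, 249, 250, 251, 252, 253, 254, 255, 256, 257, 258, 266, 267, 268, 269, 270, 271, 272, 273, 274, 275, 276, 277, 278, 279, 280, 281, 282, 283, 284, 285, 286, 287, 288, 289, 290, 291, 292, 293, 294, 295, 296, 297, 298, 299, 300, 301])
t 19.4 p [0.5839 0.2783 0.3288] rot [1.7996e+02 1.0000e-02 1.6537e+02] q7 56.4 F [ 0.1 -0.5 -2.2] T [ 0.036  0.02  -0.024] w 0.0435
(0.5732, 0.0354, 0.33, 175.2) xyz [ -5.1  -23.78  -0.13] twist [ 0.04  0.02 -9.83] rows 7
(0.5732, 0.0354, 0.247, 175.2) xyz [0.  0.  8.3] twist [ 0.  0. -0.] rows 3
```

Call:
servo_tool(plan=[{"xyz": [-0.8, -3.8, -0.1], "twist": [0, 0, -2], "jaw": 1}, {"xyz": [-1.6, -7.6, -0.1], "twist": [0, 0, -4], "jaw": 1}, {"xyz": [-2.4, -11.3, -0.1], "twist": [0, 0, -6], "jaw": 1}, {"xyz": [-3.2, -15, -0.1], "twist": [0, 0, -8], "jaw": 1}, {"xyz": [-4, -18.8, -0.1], "twist": [0, 0, -9.8], "jaw": 1}, {"xyz": [-4.8, -22.5, -0.1], "twist": [0, 0, -9.8], "jaw": 1}, {"xyz": [-5.1, -23.8, -0.1], "twist": [0, 0, -9.8], "jaw": 1}, {"xyz": [-5.1, -23.8, -0.1], "twist": [0, 0, -9.8], "jaw": 1}])

```text
time_s: 20.12
tool_pos: [0.5721, 0.0294, 0.328]
tool_rot: [-179.8, -0.2, 174.7]
force: [0.0, 0.1, -1.0]
grip_width: 0.0439
grasp_force: 35.0
```

Call:
servo_tool(plan=[{"xyz": [0, 0, 2], "twist": [0, 0, 0], "jaw": 1}, {"xyz": [0, 0, 5], "twist": [0, 0, 0], "jaw": 1}, {"xyz": [0, 0, 7.5], "twist": [0, 0, 0], "jaw": 1}, {"xyz": [0, 0, 8.2], "twist": [0, 0, 0], "jaw": 1}, {"xyz": [0, 0, 8.2], "twist": [0, 0, 0], "jaw": 1}, {"xyz": [0, 0, 8.2], "twist": [0, 0, 0], "jaw": 1}, {"xyz": [0, 0, 8.2], "twist": [0, 0, 0], "jaw": 1}])

```text
time_s: 20.7
tool_pos: [0.5741, 0.0357, 0.249]
tool_rot: [180.0, 0.1, 175.2]
force: [-0.1, -0.4, -2.8]
grip_width: 0.0442
grasp_force: 35.0
```

Run:
```python
from h import *
c=cam('wrist','w10')
goal((.573,.035,.247,175.2),(.573,.035,.224,175.2))
```

```text
t 20.8 p [0.5742 0.0355 0.2494] rot [179.94   0.18 175.19] q7 89.1 F [ 0.7  0.  -2. ] T [ 0.009 -0.016 -0.01 ] w 0.0437
(0.573, 0.035, 0.247, 175.2) -> xyz [ 0.11 -0.06  0.24] twist [ 0.06  0.18 -0.01] rows 0.1
(0.573, 0.035, 0.224, 175.2) -> xyz [ 0.12 -0.07  2.54] twist [ 0.06  0.18 -0.01] rows 0.6
```

View pics/w10.png

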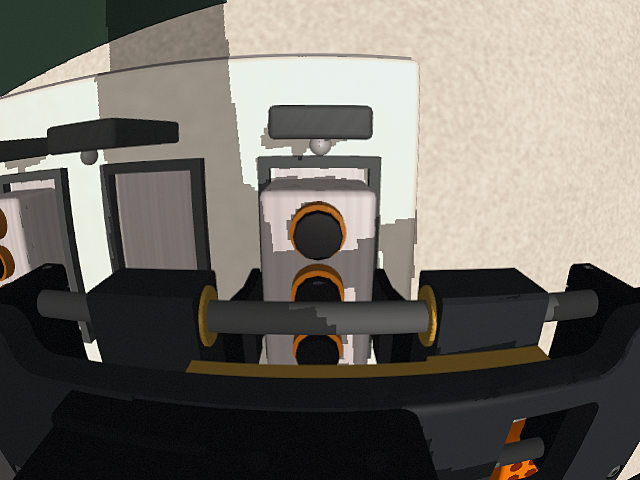

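Run:
```python
from h import *
c=cam('wrist');o=env.get_obs();p=o['tool_pos']
zb=p[2]-.194;a=np.radians(175.2)
for n,u,v,z in [('rimL',258,157,.038),('rimR',382,157,.038),('in L',270,166,.038),('inR',370,166,.038),('topL',263,192,zb+.04),('topR',377,192,zb+.04)]:
    D=onz(c,u,v,z,True)-p;print(n,(1000*np.array([D[0]*np.cos(a)+D[1]*np.sin(a),-D[0]*np.sin(a)+D[1]*np.cos(a)])).round(1))
print(zb)
```

```text
rimL [58.9 30.3]
rimR [ 58.9 -33.5]
in L [54.1 24.2]
inR [ 54.1 -27.3]
topL [49.1 19.7]
topR [ 49.  -21.9]
0.05543331802413495
```

Call:
servo_tool(plan=[{"xyz": [0, 0, 0.6], "twist": [0, 0, 0], "jaw": 1}, {"xyz": [0, 0, 1.2], "twist": [0, 0, 0], "jaw": 1}, {"xyz": [0, 0, 1.7], "twist": [0, 0, 0], "jaw": 1}, {"xyz": [0, 0, 2.1], "twist": [0, 0, 0], "jaw": 1}, {"xyz": [0, 0, 2.4], "twist": [0, 0, 0], "jaw": 1}, {"xyz": [0, 0, 2.6], "twist": [0, 0, 0], "jaw": 1}, {"xyz": [0, 0, 2.6], "twist": [0, 0, 0], "jaw": 1}, {"xyz": [0, 0, 2.6], "twist": [0, 0, 0], "jaw": 1}])

```text
time_s: 21.47
tool_pos: [0.5732, 0.035, 0.2238]
tool_rot: [179.9, -0.1, 175.2]
force: [-8.1, -0.2, 16.0]
grip_width: 0.044
grasp_force: 35.0
```

Run:
```python
from h import *
goal((.573,.035,.224,175.2))
```

```text
t 21.5 p [0.5732 0.035  0.2238] rot [ 1.7992e+02 -9.0000e-02  1.7517e+02] q7 90.2 F [-8.1 -0.2 16. ] T [-0.242  1.772 -0.018] w 0.044
(0.573, 0.035, 0.224, 175.2) -> xyz [ 0.02 -0.01 -0.02] twist [ 0.08 -0.09 -0.03] rows 0.0
```

Call:
servo_tool(plan=[{"xyz": [0, 0, -0.5], "twist": [0, 0, 0], "jaw": 1}, {"xyz": [0.2, 0, -0.5], "twist": [0, 0, 0], "jaw": 1}, {"xyz": [0.2, 0, -0.5], "twist": [0, 0, 0], "jaw": 1}, {"xyz": [0.2, 0, -0.3], "twist": [0, 0, 0], "jaw": 1}, {"xyz": [0.2, 0, -0.1], "twist": [0, 0, 0], "jaw": 1}, {"xyz": [0.2, 0, -0.1], "twist": [0, 0, 0], "jaw": 1}, {"xyz": [0.2, 0, -0.1], "twist": [0, 0, 0], "jaw": 1}])

```text
time_s: 22.05
tool_pos: [0.5715, 0.0354, 0.2239]
tool_rot: [179.9, -0.0, 175.2]
force: [-4.8, -0.6, 9.7]
grip_width: 0.0434
grasp_force: 35.0
```

Run:
```python
from h import *
goal((.573,.035,.224,175.2))
```

```text
t 22.1 p [0.5715 0.0354 0.2239] rot [ 1.7995e+02 -1.0000e-02  1.7518e+02] q7 90.1 F [-4.8 -0.6  9.7] T [-0.073  1.017 -0.018] w 0.0434
(0.573, 0.035, 0.224, 175.2) -> xyz [-0.16 -0.03 -0.01] twist [ 0.05 -0.01 -0.02] rows 0.0
```

Call:
servo_tool(plan=[{"xyz": [0, 0, -0.1], "twist": [0, 0, 0], "jaw": 0.3}, {"xyz": [0, 0, -0.1], "twist": [0, 0, 0], "jaw": 0}, {"xyz": [0, 0, -0.1], "twist": [0, 0, 0], "jaw": 0}, {"xyz": [0, 0, -0.1], "twist": [0, 0, 0], "jaw": 0}, {"xyz": [0, 0, -4], "twist": [0, 0, 0], "jaw": 0}, {"xyz": [0, 0, -8], "twist": [0, 0, 0], "jaw": 0}, {"xyz": [0, 0, -12], "twist": [0, 0, 0], "jaw": 0}, {"xyz": [0, 0, -16], "twist": [0, 0, 0], "jaw": 0}, {"xyz": [0, 0, -20], "twist": [0, 0, 0], "jaw": 0}, {"xyz": [0, 0, -22], "twist": [0, 0, 0], "jaw": 0}])

```text
time_s: 22.88
tool_pos: [0.5719, 0.0349, 0.4481]
tool_rot: [179.8, 0.4, 175.2]
force: [1.0, -0.4, 0.4]
grip_width: 0.0867
grasp_force: 0.0
```

Run:
```python
from h import *
goal()
c=cam('wrist','w11');t=cam('top','top3')
a=cv2.resize(c['img'][:300,150:470,::-1],(512,480))
b=cv2.resize(t['img'][150:300,275:435,::-1],(288,270),interpolation=cv2.INTER_CUBIC)
o=np.zeros((480,800,3),'uint8');o[:,:512]=a;o[:270,512:]=b
cv2.imwrite('pics/w11c.png',o)
```

```text
t 22.9 p [0.5719 0.0349 0.4481] rot [179.85   0.4  175.16] q7 83.6 F [ 1.  -0.4  0.4] T [-0.007 -0.083  0.078] w 0.0867
```

View pics/w11c.png

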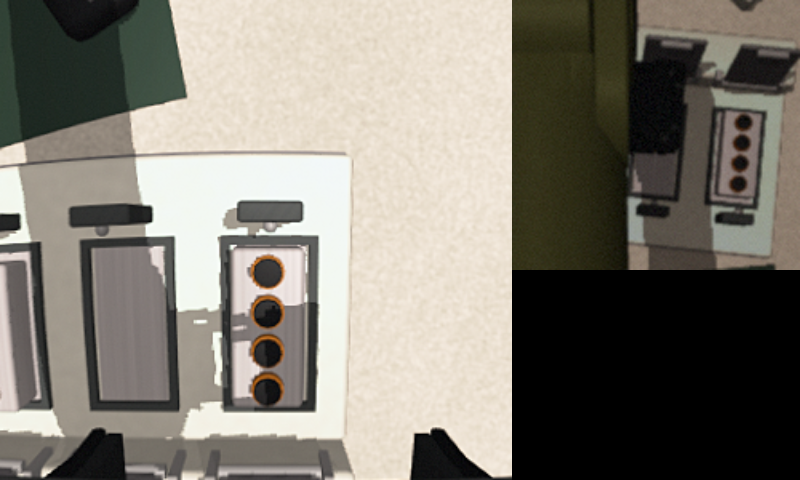

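Both blocks sit flat inside the rims (caps (267,272)–(267,390); bay3 likewise). Now cover1: go behind it with closed fingers, then sweep it forward and down.

Call:
servo_tool(plan=[{"xyz": [-3, 0, -1], "twist": [0, 0, 0], "jaw": 1}, {"xyz": [-6, 0, -1], "twist": [0, 0, 0], "jaw": 1}, {"xyz": [-9, 0, -1], "twist": [0, 0, 0], "jaw": 1}, {"xyz": [-12, 0, -1], "twist": [0, 0, 0], "jaw": 1}, {"xyz": [-12, 0, -1], "twist": [0, 0, 0], "jaw": 1}, {"xyz": [-12, 0, -1], "twist": [0, 0, 0], "jaw": 1}, {"xyz": [-12, 0, 1.5], "twist": [0, 0, 0], "jaw": 1}, {"xyz": [-12, 0, 4], "twist": [0, 0, 0], "jaw": 1}, {"xyz": [-12, 0, 5.4], "twist": [0, 0, 0], "jaw": 1}, {"xyz": [-12, 0, 5.4], "twist": [0, 0, 0], "jaw": 1}])

```text
time_s: 23.82
tool_pos: [0.6888, 0.0257, 0.3847]
tool_rot: [180.0, -0.4, 175.2]
force: [-0.7, 0.4, -1.9]
grip_width: 0.0286
grasp_force: 0.0
```

```bash
cat >> h.py <<'E'
def cov(bx,by,yaw=175.2):
    "tip relative to hinge of the bay at bx,by: dryer dx, dy, dz in mm"
    o=env.get_obs();p=o['tool_pos'];R=Ro.from_euler('xyz',o['tool_rot'],degrees=True);tip=p+R.apply([0,0,.182])
    a=np.radians(-4.8);D=tip-[bx,by,0];print('rel hinge mm',(1000*np.array([D[0]*np.cos(a)+D[1]*np.sin(a)-.08,-D[0]*np.sin(a)+D[1]*np.cos(a),D[2]-.094])).round(1));goal()
E
python3 - <<'E'
from h import *
cov(.572,.035)
E
```

```text
rel hinge mm [ 35.9   0.6 108.7]
t 23.8 p [0.6888 0.0257 0.3847] rot [179.99  -0.4  175.17] q7 91.8 F [-0.7  0.4 -1.9] T [ 0.013  0.086 -0.002] w 0.0286
```

Call:
servo_tool(plan=[{"xyz": [0, 0, 0], "twist": [0, 0, 0], "jaw": 1}, {"xyz": [2.5, 0, 0], "twist": [0, 0, 0], "jaw": 1}, {"xyz": [4.4, 0, -0.2], "twist": [0, 0, 0], "jaw": 1}, {"xyz": [6, 0, -0.3], "twist": [0, 0, 0], "jaw": 1}, {"xyz": [7.6, 0, 0.2], "twist": [0, 0, 0], "jaw": 1}, {"xyz": [9.1, 0, 0.9], "twist": [0, 0, 0], "jaw": 1}, {"xyz": [10.5, 0, 1.7], "twist": [0, 0, 0], "jaw": 1}, {"xyz": [11.7, 0, 2.8], "twist": [0, 0, 0], "jaw": 1}, {"xyz": [12.8, 0, 4], "twist": [0, 0, 0], "jaw": 1}, {"xyz": [13.7, 0, 5.3], "twist": [0, 0, 0], "jaw": 1}])

```text
time_s: 24.65
tool_pos: [0.5541, 0.0366, 0.338]
tool_rot: [179.8, 0.3, 175.2]
force: [0.5, 0.2, 0.5]
grip_width: 0.0004
grasp_force: 0.4
```

Run:
```python
from h import *
cov(.572,.035)
```

```text
rel hinge mm [-97.1   0.6  62. ]
t 24.6 p [0.5541 0.0366 0.338 ] rot [179.83   0.28 175.17] q7 84.8 F [0.5 0.2 0.5] T [ 0.03  -0.186 -0.002] w 0.0004
```

Call:
servo_tool(plan=[{"xyz": [0.7, 0, 1.5], "twist": [0, 0, 0], "jaw": 1}, {"xyz": [1.3, 0, 3], "twist": [0, 0, 0], "jaw": 1}, {"xyz": [1.6, 0, 4.7], "twist": [0, 0, 0], "jaw": 1}, {"xyz": [1.8, 0, 5.7], "twist": [0, 0, 0], "jaw": 1}, {"xyz": [1.8, 0, 6.2], "twist": [0, 0, 0], "jaw": 1}, {"xyz": [1.8, 0, 6.3], "twist": [0, 0, 0], "jaw": 1}, {"xyz": [1.8, 0, 6.4], "twist": [0, 0, 0], "jaw": 1}, {"xyz": [1.8, 0, 6.4], "twist": [0, 0, 0], "jaw": 1}, {"xyz": [1.8, 0, 6.4], "twist": [0, 0, 0], "jaw": 1}])

```text
time_s: 25.4
tool_pos: [0.5371, 0.0379, 0.2784]
tool_rot: [179.7, 0.0, 175.1]
force: [-15.3, -0.9, 37.8]
grip_width: 0.0001
grasp_force: 19.0
```

Run:
```python
from h import *
cov(.572,.035)
```

```text
rel hinge mm [-114.9    0.8    2.4]
t 25.4 p [0.5371 0.0379 0.2784] rot [1.7974e+02 2.0000e-02 1.7514e+02] q7 85.7 F [-15.3  -0.9  37.8] T [-0.172  3.648 -0.013] w 0.0001
```

Cover1 meets resistance exactly at shut height (tip 2.4 mm above the hinge line, 38 N). On to cover2.

Call:
servo_tool(plan=[{"xyz": [0, 0, -4], "twist": [0, 0, 0], "jaw": 1}, {"xyz": [0, 0, -8], "twist": [0, 0, 0], "jaw": 1}, {"xyz": [0, 0, -12], "twist": [0, 0, 0], "jaw": 1}, {"xyz": [0, 0, -16], "twist": [0, 0, 0], "jaw": 1}, {"xyz": [-1.5, -2, -18], "twist": [0, 0, 0], "jaw": 1}, {"xyz": [-5, -4, -18], "twist": [0, 0, 0], "jaw": 1}, {"xyz": [-8.5, -6, -18], "twist": [0, 0, 0], "jaw": 1}, {"xyz": [-12, -8, -18], "twist": [0, 0, 0], "jaw": 1}, {"xyz": [-15.5, -9.5, -18], "twist": [0, 0, 0], "jaw": 1}, {"xyz": [-15.5, -9.5, -18], "twist": [0, 0, 0], "jaw": 1}])

```text
time_s: 26.23
tool_pos: [0.6868, -0.0732, 0.4484]
tool_rot: [-179.6, -0.1, 174.9]
force: [-2.1, 0.0, -1.9]
grip_width: 0.0006
grasp_force: 0.0
```

Run:
```python
from h import *
cov(.564,-.059)
```

```text
rel hinge mm [ 43.3  -5.1 172.4]
t 26.2 p [ 0.6868 -0.0732  0.4484] rot [-1.7959e+02 -6.0000e-02  1.7490e+02] q7 100.4 F [-2.1  0.  -1.9] T [ 0.142  0.185 -0.035] w 0.0006
```

Call:
servo_tool(plan=[{"xyz": [0, 0.2, 2.5], "twist": [0, 0, 0], "jaw": 1}, {"xyz": [0, 0.2, 5.2], "twist": [0, 0, 0], "jaw": 1}, {"xyz": [0, 0.2, 5.4], "twist": [0, 0, 0], "jaw": 1}, {"xyz": [2.5, 0.2, 5.4], "twist": [0, 0, 0], "jaw": 1}, {"xyz": [4.4, 0.2, 5.2], "twist": [0, 0, 0], "jaw": 1}, {"xyz": [6, 0.2, 5.1], "twist": [0, 0, 0], "jaw": 1}, {"xyz": [7.6, 0.2, 5.6], "twist": [0, 0, 0], "jaw": 1}, {"xyz": [9.1, 0.2, 6.3], "twist": [0, 0, 0], "jaw": 1}, {"xyz": [10.5, 0.2, 7.1], "twist": [0, 0, 0], "jaw": 1}, {"xyz": [11.7, 0.2, 8.2], "twist": [0, 0, 0], "jaw": 1}])

```text
time_s: 27.07
tool_pos: [0.5658, -0.0576, 0.3724]
tool_rot: [179.9, 0.3, 175.2]
force: [1.1, -0.2, 0.7]
grip_width: 0.0005
grasp_force: 0.3
```

Run:
```python
from h import *
cov(.564,-.059)
```

```text
rel hinge mm [-77.5   1.9  96.4]
t 27.1 p [ 0.5658 -0.0576  0.3724] rot [179.87   0.25 175.19] q7 95.6 F [ 1.1 -0.2  0.7] T [-0.038 -0.103  0.081] w 0.0005
```

Call:
servo_tool(plan=[{"xyz": [1.1, -0.1, 1.4], "twist": [0, 0, 0], "jaw": 1}, {"xyz": [2, -0.1, 2.8], "twist": [0, 0, 0], "jaw": 1}, {"xyz": [2.7, -0.1, 4.4], "twist": [0, 0, 0], "jaw": 1}, {"xyz": [3.3, -0.1, 6], "twist": [0, 0, 0], "jaw": 1}, {"xyz": [3.7, -0.1, 7.7], "twist": [0, 0, 0], "jaw": 1}, {"xyz": [3.8, -0.1, 8.7], "twist": [0, 0, 0], "jaw": 1}, {"xyz": [3.8, -0.1, 9.2], "twist": [0, 0, 0], "jaw": 1}, {"xyz": [3.8, -0.1, 9.4], "twist": [0, 0, 0], "jaw": 1}, {"xyz": [3.8, -0.1, 9.4], "twist": [0, 0, 0], "jaw": 1}, {"xyz": [3.8, -0.1, 9.4], "twist": [0, 0, 0], "jaw": 1}])

```text
time_s: 27.9
tool_pos: [0.5286, -0.0553, 0.2789]
tool_rot: [179.8, -0.0, 175.2]
force: [-8.0, 1.9, 16.7]
grip_width: 0.0004
grasp_force: 8.2
```

Run:
```python
from h import *
cov(.564,-.059)
```

```text
rel hinge mm [-115.7    1.2    2.9]
t 27.9 p [ 0.5286 -0.0553  0.2789] rot [ 1.7984e+02 -4.0000e-02  1.7517e+02] q7 96.6 F [-8.   1.9 16.7] T [ 0.275  1.931 -0.015] w 0.0004
```

Call:
servo_tool(plan=[{"xyz": [0, 0, 0.15], "twist": [0, 0, 0], "jaw": 1}, {"xyz": [0, 0, 0.2], "twist": [0, 0, 0], "jaw": 1}, {"xyz": [0, 0, 0.2], "twist": [0, 0, 0], "jaw": 1}])

```text
time_s: 28.15
tool_pos: [0.5288, -0.0556, 0.2786]
tool_rot: [179.8, -0.1, 175.2]
force: [-12.8, 1.7, 28.7]
grip_width: 0.0003
grasp_force: 14.6
```

Call:
servo_tool(plan=[{"xyz": [0, 0, -4], "twist": [0, 0, 0], "jaw": 1}, {"xyz": [0, 0, -8], "twist": [0, 0, 0], "jaw": 1}, {"xyz": [0, 0, -12], "twist": [0, 0, 0], "jaw": 1}, {"xyz": [0, 0, -16], "twist": [0, 0, 0], "jaw": 1}, {"xyz": [-1.5, -2, -18], "twist": [0, 0, 0], "jaw": 1}, {"xyz": [-5, -4, -18], "twist": [0, 0, 0], "jaw": 1}, {"xyz": [-8.5, -6, -18], "twist": [0, 0, 0], "jaw": 1}, {"xyz": [-12, -8, -18], "twist": [0, 0, 0], "jaw": 1}, {"xyz": [-15.5, -9.5, -18], "twist": [0, 0, 0], "jaw": 1}, {"xyz": [-15.5, -9.5, -18], "twist": [0, 0, 0], "jaw": 1}])

```text
time_s: 28.98
tool_pos: [0.6794, -0.1656, 0.4496]
tool_rot: [-179.6, -0.2, 175.0]
force: [-1.0, 0.3, -2.5]
grip_width: 0.0007
grasp_force: 0.0
```

Run:
```python
from h import *
cov(.556,-.153)
```

```text
rel hinge mm [ 43.5  -3.4 173.6]
t 29.0 p [ 0.6794 -0.1656  0.4496] rot [-1.7961e+02 -1.6000e-01  1.7504e+02] q7 109.9 F [-1.   0.3 -2.5] T [0.182 0.167 0.005] w 0.0007
```

Call:
servo_tool(plan=[{"xyz": [0, 0, 2.5], "twist": [0, 0, 0], "jaw": 1}, {"xyz": [0, 0, 5.2], "twist": [0, 0, 0], "jaw": 1}, {"xyz": [0, 0, 5.5], "twist": [0, 0, 0], "jaw": 1}, {"xyz": [2.5, 0, 5.5], "twist": [0, 0, 0], "jaw": 1}, {"xyz": [4.4, 0, 5.3], "twist": [0, 0, 0], "jaw": 1}, {"xyz": [6, 0, 5.2], "twist": [0, 0, 0], "jaw": 1}, {"xyz": [7.6, 0, 5.7], "twist": [0, 0, 0], "jaw": 1}, {"xyz": [9.1, 0, 6.4], "twist": [0, 0, 0], "jaw": 1}, {"xyz": [10.5, 0, 7.2], "twist": [0, 0, 0], "jaw": 1}, {"xyz": [11.7, 0, 8.3], "twist": [0, 0, 0], "jaw": 1}])

```text
time_s: 29.82
tool_pos: [0.5578, -0.1532, 0.3733]
tool_rot: [179.9, 0.3, 175.2]
force: [-0.0, 0.5, 0.8]
grip_width: 0.0006
grasp_force: 0.3
```

Run:
```python
from h import *
cov(.556,-.153)
```

```text
rel hinge mm [-77.4   0.3  97.4]
t 29.8 p [ 0.5578 -0.1532  0.3733] rot [179.89   0.26 175.2 ] q7 107.5 F [-0.   0.5  0.8] T [-0.058  0.004 -0.015] w 0.0006
```

Call:
servo_tool(plan=[{"xyz": [1.1, 0, 1.4], "twist": [0, 0, 0], "jaw": 1}, {"xyz": [2, 0, 2.8], "twist": [0, 0, 0], "jaw": 1}, {"xyz": [2.7, 0, 4.4], "twist": [0, 0, 0], "jaw": 1}, {"xyz": [3.3, 0, 6], "twist": [0, 0, 0], "jaw": 1}, {"xyz": [3.7, 0, 7.7], "twist": [0, 0, 0], "jaw": 1}, {"xyz": [3.8, 0, 8.8], "twist": [0, 0, 0], "jaw": 1}, {"xyz": [3.8, 0, 9.3], "twist": [0, 0, 0], "jaw": 1}, {"xyz": [3.8, 0, 9.6], "twist": [0, 0, 0], "jaw": 1}, {"xyz": [3.8, 0, 9.6], "twist": [0, 0, 0], "jaw": 1}, {"xyz": [3.8, 0, 9.6], "twist": [0, 0, 0], "jaw": 1}])

```text
time_s: 30.65
tool_pos: [0.5206, -0.1501, 0.2787]
tool_rot: [179.8, -0.1, 175.2]
force: [-11.5, 3.6, 23.8]
grip_width: 0.0007
grasp_force: 12.0
```

Run:
```python
from h import *
cov(.556,-.153)
```

```text
rel hinge mm [-115.8    0.6    2.7]
t 30.6 p [ 0.5206 -0.1501  0.2787] rot [ 1.7977e+02 -7.0000e-02  1.7518e+02] q7 109.5 F [-11.5   3.6  23.8] T [0.861 2.65  0.072] w 0.0007
```

All three covers reached shut height under load. Raising and heading back to the knob, turning the wrist to yaw −29° on the way.

Call:
servo_tool(plan=[{"xyz": [0, 0, -4], "twist": [0, 0, 0], "jaw": 1}, {"xyz": [0, 0, -8], "twist": [0, 0, 0], "jaw": 0}, {"xyz": [0, 0, -12], "twist": [0, 0, 0], "jaw": 0}, {"xyz": [0, 0, -15], "twist": [0, 0, 0], "jaw": 0}, {"xyz": [0, 0, -15], "twist": [0, 0, 0], "jaw": 0}, {"xyz": [0, 0, -15], "twist": [0, 0, 0], "jaw": 0}])

```text
time_s: 31.15
tool_pos: [0.5211, -0.1503, 0.4278]
tool_rot: [179.9, 0.4, 175.2]
force: [0.2, 0.2, -0.2]
grip_width: 0.0257
grasp_force: 0.0
```

Run:
```python
from h import *
chain((.486,-.2,.42,107),(.452,-.25,.42,39),(.418,-.3035,.40,-29),w=7)
```

```text
t 31.1 p [ 0.5211 -0.1503  0.4278] rot [179.91   0.36 175.19] q7 102.7 F [ 0.2  0.2 -0.2] T [ 0.055  0.042 -0.047] w 0.0257
(0.486, -0.2, 0.42, 107) xyz [ 3.08 -5.24  0.75] twist [ 0.29  0.26 68.19] rows 10
(0.452, -0.25, 0.42, 39) xyz [-3.79 -4.71 -0.  ] twist [ 0. -0. 68.] rows 10
(0.418, -0.3035, 0.4, -29) xyz [-6.01  2.02  2.  ] twist [ 0. -0. 68.] rows 10
```

Call:
servo_tool(plan=[{"xyz": [0.3, -0.5, 0.1], "twist": [0, 0, 7], "jaw": 0}, {"xyz": [0.6, -1, 0.2], "twist": [0, 0, 14], "jaw": 0}, {"xyz": [0.9, -1.5, 0.3], "twist": [0, 0, 21], "jaw": 0}, {"xyz": [1.2, -2, 0.4], "twist": [0, 0, 28], "jaw": 0}, {"xyz": [1.5, -2.5, 0.5], "twist": [0, 0, 35], "jaw": 0}, {"xyz": [1.8, -3, 0.6], "twist": [0.1, 0.1, 42], "jaw": 0}, {"xyz": [2.1, -3.5, 0.7], "twist": [0.1, 0.1, 49], "jaw": 0}, {"xyz": [2.4, -4, 0.7], "twist": [0.2, 0.2, 56], "jaw": 0}, {"xyz": [2.7, -4.6, 0.7], "twist": [0.3, 0.3, 63], "jaw": 0}, {"xyz": [3.1, -5.2, 0.7], "twist": [0.3, 0.3, 68.2], "jaw": 0}])

```text
time_s: 31.98
tool_pos: [0.4849, -0.1989, 0.4166]
tool_rot: [-179.5, -0.1, 106.7]
force: [-0.2, 0.0, 0.6]
grip_width: 0.0852
grasp_force: 0.0
```

Call:
servo_tool(plan=[{"xyz": [-0.4, -0.5, 0], "twist": [0, 0, 7], "jaw": 0}, {"xyz": [-0.8, -1, 0], "twist": [0, 0, 14], "jaw": 0}, {"xyz": [-1.2, -1.4, 0], "twist": [0, 0, 21], "jaw": 0}, {"xyz": [-1.6, -1.9, 0], "twist": [0, 0, 28], "jaw": 0}, {"xyz": [-2, -2.4, 0], "twist": [0, 0, 35], "jaw": 0}, {"xyz": [-2.4, -2.9, 0], "twist": [0, 0, 42], "jaw": 0}, {"xyz": [-2.7, -3.4, 0], "twist": [0, 0, 49], "jaw": 0}, {"xyz": [-3.1, -3.9, 0], "twist": [0, 0, 56], "jaw": 0}, {"xyz": [-3.5, -4.3, 0], "twist": [0, 0, 63], "jaw": 0}, {"xyz": [-3.8, -4.7, 0], "twist": [0, 0, 68], "jaw": 0}])

```text
time_s: 32.82
tool_pos: [0.4508, -0.2493, 0.417]
tool_rot: [-179.7, 0.4, 38.6]
force: [0.2, 0.5, 0.3]
grip_width: 0.0873
grasp_force: 0.0
```

Call:
servo_tool(plan=[{"xyz": [-0.6, 0.2, 0.2], "twist": [0, 0, 7], "jaw": 0}, {"xyz": [-1.2, 0.4, 0.4], "twist": [0, 0, 14], "jaw": 0}, {"xyz": [-1.8, 0.6, 0.6], "twist": [0, 0, 21], "jaw": 0}, {"xyz": [-2.4, 0.8, 0.8], "twist": [0, 0, 28], "jaw": 0}, {"xyz": [-3, 1, 1], "twist": [0, 0, 35], "jaw": 0}, {"xyz": [-3.6, 1.2, 1.2], "twist": [0, 0, 42], "jaw": 0}, {"xyz": [-4.2, 1.4, 1.4], "twist": [0, 0, 49], "jaw": 0}, {"xyz": [-4.8, 1.6, 1.6], "twist": [0, 0, 56], "jaw": 0}, {"xyz": [-5.4, 1.8, 1.8], "twist": [0, 0, 63], "jaw": 0}, {"xyz": [-6, 2, 2], "twist": [0, 0, 68], "jaw": 0}])

```text
time_s: 33.65
tool_pos: [0.4167, -0.3024, 0.3972]
tool_rot: [179.8, 0.4, -29.4]
force: [0.0, 0.1, -1.3]
grip_width: 0.0866
grasp_force: 0.0
```

Run:
```python
from h import *
goal((.418,-.3035,.255,-29))
a=np.radians(-4.8);ex=np.array([np.cos(a),np.sin(a),0]);ey=np.array([-np.sin(a),np.cos(a),0])
s=cam('scene','s2');t=cam('top','t2')
for n,b in (('1',(.572,.035)),('2',(.564,-.059)),('3',(.556,-.153))):
    b=np.array([*b,0.])
    for nm,r,h in (('press',118,.0965),('mid',45,.0965),('rib',73,.1125),('upright',None,.2)):
        X=b+ex*(.08-(r or 0)/1000)+[0,0,h]
        for cn,c in (('scene',s),('top',t)):
            u,v=proj(c,X).round().astype(int);print(n,nm,cn,(u,v),c['img'][v-2:v+3,u-2:u+3].mean((0,1)).round(),end=' | ')
    print()
# wrist view: bar
w=cam('wrist','w12');g=cv2.cvtColor(w['img'],cv2.COLOR_RGB2GRAY)
m=(g<45).astype('uint8');m[285:]=0;m[:150]=0;m[:,:270]=0;m[:,375:]=0
n,l,st,ce=cv2.connectedComponentsWithStats(m)
for i in range(1,n):
    if st[i,4]>300:
        r=cv2.minAreaRect(np.argwhere(l==i)[:,::-1].astype('float32'));print(st[i],ce[i].round(1),r)
```

```text
t 33.6 p [ 0.4167 -0.3024  0.3972] rot [179.79   0.42 -29.36] q7 -83.9 F [ 0.   0.1 -1.3] T [-0.017  0.146 -0.033] w 0.0866
(0.418, -0.3035, 0.255, -29) -> xyz [ 0.27 -0.02 14.21] twist [ 0.21  0.42 -0.36] rows 3.4
1 press scene (np.int64(335), np.int64(239)) [88. 82. 81.] | 1 press top (np.int64(310), np.int64(244)) [68. 62. 60.] | 1 mid scene (np.int64(337), np.int64(265)) [89. 82. 82.] | 1 mid top (np.int64(314), np.int64(208)) [66. 60. 59.] | 1 rib scene (np.int64(336), np.int64(251)) [24. 22. 22.] | 1 rib top (np.int64(312), np.int64(221)) [13. 13. 12.] | 1 upright scene (np.int64(340), np.int64(258)) [51. 48. 48.] | 1 upright top (np.int64(315), np.int64(176)) [125. 129. 115.] | 
2 press scene (np.int64(296), np.int64(240)) [87. 81. 81.] | 2 press top (np.int64(356), np.int64(248)) [67. 60. 59.] | 2 mid scene (np.int64(296), np.int64(266)) [88. 82. 81.] | 2 mid top (np.int64(360), np.int64(213)) [64. 58. 56.] | 2 rib scene (np.int64(296), np.int64(252)) [23. 21. 21.] | 2 rib top (np.int64(359), np.int64(225)) [18. 16. 16.] | 2 upright scene (np.int64(295), np.int64(258)) [29. 27. 28.] | 2 upright top (np.int64(365), np.int64(181)) [125. 125. 111.] | 
3 press scene (np.int64(256), np.int64(241)) [87. 81. 80.] | 3 press top (np.int64(402), np.int64(253)) [63. 57. 56.] | 3 mid scene (np.int64(255), np.int64(267)) [88. 81. 81.] | 3 mid top (np.int64(405), np.int64(217)) [62. 55. 54.] | 3 rib scene (np.int64(255), np.int64(253)) [25. 23. 24.] | 3 rib top (np.int64(405), np.int64(230)) [13. 11. 10.] | 3 upright scene (np.int64(250), np.int64(259)) [73. 68. 67.] | 3 upright top (np.int64(417), np.int64(186)) [125. 128. 114.] | 
[ 295  181   42   84 1986] [315.7 218.5] ((315.5, 222.5), (83.0, 41.0), 90.0)
```

The pixel checks show plates and black ribs exactly at the shut positions in both cameras, and the bar is aligned with the tool. Grasp and unscrew.

Call:
servo_tool(plan=[{"xyz": [0.25, 0, 4], "twist": [0.2, 0.4, 0], "jaw": 0}, {"xyz": [0.25, 0, 8], "twist": [0.2, 0.4, 0], "jaw": 0}, {"xyz": [0.25, 0, 11], "twist": [0.2, 0.4, 0], "jaw": 0}, {"xyz": [0.25, 0, 13.3], "twist": [0.2, 0.4, 0], "jaw": 0}, {"xyz": [0.25, 0, 14.2], "twist": [0.2, 0.4, 0], "jaw": 0}, {"xyz": [0.25, 0, 14.2], "twist": [0.2, 0.4, 0], "jaw": 0}, {"xyz": [0.25, 0, 14.2], "twist": [0.2, 0.4, 0], "jaw": 1}, {"xyz": [0.25, 0, 14.2], "twist": [0.2, 0.4, 0], "jaw": 1}, {"xyz": [0.25, 0, 14.2], "twist": [0.2, 0.4, 0], "jaw": 1}, {"xyz": [0.25, 0, 14.2], "twist": [0.2, 0.4, 0], "jaw": 1}], newtons=40)

```text
time_s: 34.63
tool_pos: [0.4191, -0.3041, 0.2576]
tool_rot: [-179.9, -0.2, -29.0]
force: [0.4, -0.2, -0.9]
grip_width: 0.0683
grasp_force: 0.0
```

Call:
servo_tool(plan=[{"xyz": [0, 0, 0], "twist": [0, 0, 0], "jaw": 1}, {"xyz": [0, 0, 0], "twist": [0, 0, 0], "jaw": 1}, {"xyz": [0, 0, 0], "twist": [0, 0, 0], "jaw": 1}, {"xyz": [0, 0, 0], "twist": [0, 0, 0], "jaw": 1}, {"xyz": [0, 0, 0], "twist": [0, 0, 0], "jaw": 1}, {"xyz": [0, 0, 0], "twist": [0, 0, 0], "jaw": 1}, {"xyz": [0, 0, 0], "twist": [0, 0, 0], "jaw": 1}, {"xyz": [0, 0, 0], "twist": [0, 0, 0], "jaw": 1}])

```text
time_s: 35.3
tool_pos: [0.4183, -0.3041, 0.2562]
tool_rot: [179.9, -0.1, -29.0]
force: [-0.8, -1.7, 0.5]
grip_width: 0.022
grasp_force: 39.4
```

Run:
```python
from h import *
goal((.418,-.3035,.255,-29))
```

```text
t 35.3 p [ 0.4183 -0.3041  0.2562] rot [ 1.7995e+02 -9.0000e-02 -2.8990e+01] q7 -70.9 F [-0.8 -1.7  0.5] T [-0.264  0.336  0.343] w 0.022
(0.418, -0.3035, 0.255, -29) -> xyz [-0.05 -0.04  0.12] twist [ 0.05 -0.09  0.01] rows 0.0
```

Anticlockwise in 60° calls (tool z twist −6° and 0.63 mm up per row).

Call:
servo_tool(plan=[{"xyz": [0, 0, -0.06], "twist": [0, 0, -6], "jaw": 1}, {"xyz": [0, 0, -0.13], "twist": [0, 0, -12], "jaw": 1}, {"xyz": [0, 0, -0.19], "twist": [0, 0, -18], "jaw": 1}, {"xyz": [0, 0, -0.25], "twist": [0, 0, -24], "jaw": 1}, {"xyz": [0, 0, -0.31], "twist": [0, 0, -30], "jaw": 1}, {"xyz": [0, 0, -0.38], "twist": [0, 0, -36], "jaw": 1}, {"xyz": [0, 0, -0.44], "twist": [0, 0, -42], "jaw": 1}, {"xyz": [0, 0, -0.5], "twist": [0, 0, -48], "jaw": 1}, {"xyz": [0, 0, -0.57], "twist": [0, 0, -54], "jaw": 1}, {"xyz": [0, 0, -0.63], "twist": [0, 0, -60], "jaw": 1}])

```text
time_s: 36.13
tool_pos: [0.4182, -0.3036, 0.2623]
tool_rot: [180.0, -0.0, 31.2]
force: [-0.8, -0.3, 0.1]
grip_width: 0.0221
grasp_force: 38.8
```

Run:
```python
from h import *
goal()
```

```text
t 36.1 p [ 0.4182 -0.3036  0.2623] rot [ 1.7998e+02 -5.0000e-02  3.1220e+01] q7 -15.7 F [-0.8 -0.3  0.1] T [ 0.09   0.305 -0.141] w 0.0221
```

Call:
servo_tool(plan=[{"xyz": [0, 0, -0.06], "twist": [0, 0, -6], "jaw": 1}, {"xyz": [0, 0, -0.13], "twist": [0, 0, -12], "jaw": 1}, {"xyz": [0, 0, -0.19], "twist": [0, 0, -18], "jaw": 1}, {"xyz": [0, 0, -0.25], "twist": [0, 0, -24], "jaw": 1}, {"xyz": [0, 0, -0.31], "twist": [0, 0, -30], "jaw": 1}, {"xyz": [0, 0, -0.38], "twist": [0, 0, -36], "jaw": 1}, {"xyz": [0, 0, -0.44], "twist": [0, 0, -42], "jaw": 1}, {"xyz": [0, 0, -0.5], "twist": [0, 0, -48], "jaw": 1}, {"xyz": [0, 0, -0.57], "twist": [0, 0, -54], "jaw": 1}, {"xyz": [0, 0, -0.63], "twist": [0, 0, -60], "jaw": 1}])

```text
time_s: 36.97
tool_pos: [0.4178, -0.3035, 0.2685]
tool_rot: [-180.0, -0.1, 91.2]
force: [-2.0, 1.7, 2.2]
grip_width: 0.0218
grasp_force: 38.8
```

Run:
```python
from h import *
goal();print(env.get_obs()['grasp_force'],env.get_obs()['qpos'].round(1))
```

```text
t 37.0 p [ 0.4178 -0.3035  0.2685] rot [-1.7996e+02 -7.0000e-02  9.1210e+01] q7 41.6 F [-2.   1.7  2.2] T [ 0.32   0.612 -0.131] w 0.0218
38.75795673900029 [ -6.   10.4  42.7 112.5  -8.2  60.2  41.6]
```

Call:
servo_tool(plan=[{"xyz": [0, 0, -0.06], "twist": [0, 0, -6], "jaw": 1}, {"xyz": [0, 0, -0.13], "twist": [0, 0, -12], "jaw": 1}, {"xyz": [0, 0, -0.19], "twist": [0, 0, -18], "jaw": 1}, {"xyz": [0, 0, -0.25], "twist": [0, 0, -24], "jaw": 1}, {"xyz": [0, 0, -0.31], "twist": [0, 0, -30], "jaw": 1}, {"xyz": [0, 0, -0.38], "twist": [0, 0, -36], "jaw": 1}, {"xyz": [0, 0, -0.44], "twist": [0, 0, -42], "jaw": 1}, {"xyz": [0, 0, -0.5], "twist": [0, 0, -48], "jaw": 1}, {"xyz": [0, 0, -0.57], "twist": [0, 0, -54], "jaw": 1}, {"xyz": [0, 0, -0.63], "twist": [0, 0, -60], "jaw": 1}])

```text
time_s: 37.8
tool_pos: [0.4174, -0.3038, 0.2747]
tool_rot: [-180.0, -0.1, 151.2]
force: [-3.2, 0.6, 2.1]
grip_width: 0.0218
grasp_force: 40.0
```

Run:
```python
from h import *
goal();print(env.get_obs()['grasp_force'])
```

```text
t 37.8 p [ 0.4174 -0.3038  0.2747] rot [-1.7999e+02 -9.0000e-02  1.5119e+02] q7 99.9 F [-3.2  0.6  2.1] T [ 0.083  0.691 -0.137] w 0.0218
39.99822241254151
```

Call:
servo_tool(plan=[{"xyz": [0, 0, 0], "twist": [0, 0, 0], "jaw": 0}, {"xyz": [0, 0, 0], "twist": [0, 0, 0], "jaw": 0}, {"xyz": [0, 0, 0], "twist": [0, 0, 0], "jaw": 0}, {"xyz": [0, 0, 0], "twist": [0, 0, 0], "jaw": 0}, {"xyz": [0, 0, 0], "twist": [0, 0, 0], "jaw": 0}, {"xyz": [0, 0, -3], "twist": [0, 0, 0], "jaw": 0}, {"xyz": [0, 0, -6], "twist": [0, 0, 0], "jaw": 0}, {"xyz": [0, 0, -6], "twist": [0, 0, 0], "jaw": 0}])

```text
time_s: 38.47
tool_pos: [0.4198, -0.3052, 0.3404]
tool_rot: [180.0, 0.6, 150.9]
force: [1.5, -1.2, 0.0]
grip_width: 0.0671
grasp_force: 0.0
```

Call:
servo_tool(plan=[{"xyz": [0, 0, 0], "twist": [0, 0, 6], "jaw": 0}, {"xyz": [0, 0, 0], "twist": [0, 0, 12], "jaw": 0}, {"xyz": [0, 0, 0], "twist": [0, 0, 18], "jaw": 0}, {"xyz": [0, 0, 0], "twist": [0, 0, 24], "jaw": 0}, {"xyz": [0, 0, 0], "twist": [0, 0, 30], "jaw": 0}, {"xyz": [0, 0, 0], "twist": [0, 0, 36], "jaw": 0}, {"xyz": [0, 0, 0], "twist": [0, 0, 42], "jaw": 0}, {"xyz": [0, 0, 0], "twist": [0, 0, 48], "jaw": 0}, {"xyz": [0, 0, 0], "twist": [0, 0, 54], "jaw": 0}, {"xyz": [0, 0, 0], "twist": [0, 0, 60], "jaw": 0}])

```text
time_s: 39.3
tool_pos: [0.4184, -0.3037, 0.3349]
tool_rot: [179.9, 0.0, 90.6]
force: [0.3, -0.3, -0.3]
grip_width: 0.0871
grasp_force: 0.0
```

Call:
servo_tool(plan=[{"xyz": [0, 0, 0], "twist": [0, 0, 6], "jaw": 0}, {"xyz": [0, 0, 0], "twist": [0, 0, 12], "jaw": 0}, {"xyz": [0, 0, 0], "twist": [0, 0, 18], "jaw": 0}, {"xyz": [0, 0, 0], "twist": [0, 0, 24], "jaw": 0}, {"xyz": [0, 0, 0], "twist": [0, 0, 30], "jaw": 0}, {"xyz": [0, 0, 0], "twist": [0, 0, 36], "jaw": 0}, {"xyz": [0, 0, 0], "twist": [0, 0, 42], "jaw": 0}, {"xyz": [0, 0, 0], "twist": [0, 0, 48], "jaw": 0}, {"xyz": [0, 0, 0], "twist": [0, 0, 54], "jaw": 0}, {"xyz": [0, 0, 0], "twist": [0, 0, 60], "jaw": 0}])

```text
time_s: 40.13
tool_pos: [0.4184, -0.3036, 0.3349]
tool_rot: [179.9, -0.1, 30.6]
force: [-0.5, 0.2, 1.0]
grip_width: 0.0867
grasp_force: 0.0
```

Call:
servo_tool(plan=[{"xyz": [0, 0, 0], "twist": [0, 0, 6], "jaw": 0}, {"xyz": [0, 0, 0], "twist": [0, 0, 12], "jaw": 0}, {"xyz": [0, 0, 0], "twist": [0, 0, 18], "jaw": 0}, {"xyz": [0, 0, 0], "twist": [0, 0, 24], "jaw": 0}, {"xyz": [0, 0, 0], "twist": [0, 0, 30], "jaw": 0}, {"xyz": [0, 0, 0], "twist": [0, 0, 36], "jaw": 0}, {"xyz": [0, 0, 0], "twist": [0, 0, 42], "jaw": 0}, {"xyz": [0, 0, 0], "twist": [0, 0, 48], "jaw": 0}, {"xyz": [0, 0, 0], "twist": [0, 0, 54], "jaw": 0}, {"xyz": [0, 0, 0], "twist": [0, 0, 60], "jaw": 0}])

```text
time_s: 40.97
tool_pos: [0.4184, -0.3036, 0.3349]
tool_rot: [-180.0, -0.1, -29.4]
force: [-0.1, -0.3, -0.6]
grip_width: 0.087
grasp_force: 0.0
```

```bash
cat >> h.py <<'E'
def bar():
    w=cam('wrist');g=cv2.cvtColor(w['img'],cv2.COLOR_RGB2GRAY)
    m=(g<45).astype('uint8');m[300:]=0;m[:120]=0;m[:,:250]=0;m[:,390:]=0
    n,l,st,ce=cv2.connectedComponentsWithStats(m)
    for i in range(1,n):
        if st[i,4]>300: print(st[i],ce[i].round(1),cv2.minAreaRect(np.argwhere(l==i)[:,::-1].astype('float32')))
E
python3 - <<'E'
from h import *
goal((.418,-.3037,.275,-29));bar()
E
```

```text
t 41.0 p [ 0.4184 -0.3036  0.3349] rot [-1.7999e+02 -1.0000e-01 -2.9360e+01] q7 -82.0 F [-0.1 -0.3 -0.6] T [-0.029  0.098 -0.057] w 0.087
(0.418, -0.3037, 0.275, -29) -> xyz [-0.05  0.03  5.99] twist [-0.01 -0.1  -0.36] rows 1.4
[ 290  206   59   94 3540] [318.3 251. ] ((319.0, 252.5), (93.0, 58.0), 90.0)
```

Call:
servo_tool(plan=[{"xyz": [0, 0, 2], "twist": [0, 0, 0], "jaw": 0}, {"xyz": [0, 0, 4.5], "twist": [0, 0, 0], "jaw": 0}, {"xyz": [0, 0, 6], "twist": [0, 0, 0], "jaw": 0}, {"xyz": [0, 0, 6], "twist": [0, 0, 0], "jaw": 0}, {"xyz": [0, 0, 6], "twist": [0, 0, 0], "jaw": 1}, {"xyz": [0, 0, 6], "twist": [0, 0, 0], "jaw": 1}, {"xyz": [0, 0, 6], "twist": [0, 0, 0], "jaw": 1}, {"xyz": [0, 0, 6], "twist": [0, 0, 0], "jaw": 1}, {"xyz": [0, 0, 6], "twist": [0, 0, 0], "jaw": 1}, {"xyz": [0, 0, 6], "twist": [0, 0, 0], "jaw": 1}], newtons=40)

```text
time_s: 41.85
tool_pos: [0.4186, -0.3039, 0.2757]
tool_rot: [-180.0, -0.2, -29.0]
force: [0.9, 0.6, -0.8]
grip_width: 0.0553
grasp_force: 0.0
```

Call:
servo_tool(plan=[{"xyz": [0, 0, 0], "twist": [0, 0, 0], "jaw": 1}, {"xyz": [0, 0, 0], "twist": [0, 0, 0], "jaw": 1}, {"xyz": [0, 0, 0], "twist": [0, 0, 0], "jaw": 1}, {"xyz": [0, 0, 0], "twist": [0, 0, 0], "jaw": 1}, {"xyz": [0, 0, 0], "twist": [0, 0, 0], "jaw": 1}, {"xyz": [0, 0, 0], "twist": [0, 0, 0], "jaw": 1}])

```text
time_s: 42.35
tool_pos: [0.4182, -0.3042, 0.2751]
tool_rot: [180.0, -0.1, -29.0]
force: [-1.0, -1.0, 0.4]
grip_width: 0.0219
grasp_force: 40.0
```

Call:
servo_tool(plan=[{"xyz": [0, 0, -0.06], "twist": [0, 0, -6], "jaw": 1}, {"xyz": [0, 0, -0.13], "twist": [0, 0, -12], "jaw": 1}, {"xyz": [0, 0, -0.19], "twist": [0, 0, -18], "jaw": 1}, {"xyz": [0, 0, -0.25], "twist": [0, 0, -24], "jaw": 1}, {"xyz": [0, 0, -0.31], "twist": [0, 0, -30], "jaw": 1}, {"xyz": [0, 0, -0.38], "twist": [0, 0, -36], "jaw": 1}, {"xyz": [0, 0, -0.44], "twist": [0, 0, -42], "jaw": 1}, {"xyz": [0, 0, -0.5], "twist": [0, 0, -48], "jaw": 1}, {"xyz": [0, 0, -0.57], "twist": [0, 0, -54], "jaw": 1}, {"xyz": [0, 0, -0.63], "twist": [0, 0, -60], "jaw": 1}])

```text
time_s: 43.18
tool_pos: [0.4182, -0.3036, 0.2813]
tool_rot: [180.0, -0.0, 31.2]
force: [-1.0, 0.5, 1.0]
grip_width: 0.0219
grasp_force: 40.0
```

Call:
servo_tool(plan=[{"xyz": [0, 0, -0.05], "twist": [0, 0, -5], "jaw": 1}, {"xyz": [0, 0, -0.1], "twist": [0, 0, -10], "jaw": 1}, {"xyz": [0, 0, -0.16], "twist": [0, 0, -15], "jaw": 1}, {"xyz": [0, 0, -0.21], "twist": [0, 0, -20], "jaw": 1}, {"xyz": [0, 0, -0.26], "twist": [0, 0, -25], "jaw": 1}, {"xyz": [0, 0, -0.31], "twist": [0, 0, -30], "jaw": 1}, {"xyz": [0, 0, -0.37], "twist": [0, 0, -35], "jaw": 1}, {"xyz": [0, 0, -0.42], "twist": [0, 0, -40], "jaw": 1}, {"xyz": [0, 0, -0.42], "twist": [0, 0, -40], "jaw": 1}])

```text
time_s: 43.93
tool_pos: [0.4179, -0.3035, 0.2855]
tool_rot: [-180.0, -0.0, 71.1]
force: [-2.2, 2.0, 2.4]
grip_width: 0.0221
grasp_force: 40.0
```

Run:
```python
from h import *
goal();print(env.get_obs()['grasp_force'])
```

```text
t 43.9 p [ 0.4179 -0.3035  0.2855] rot [-1.7998e+02 -5.0000e-02  7.1080e+01] q7 19.2 F [-2.2  2.   2.4] T [0.388 0.68  0.042] w 0.0221
39.991963002830744
```

Call:
servo_tool(plan=[{"xyz": [0, 0, -0.05], "twist": [0, 0, -4], "jaw": 1}, {"xyz": [0, 0, -0.07], "twist": [0, 0, -8], "jaw": 1}, {"xyz": [0, 0, -0.07], "twist": [0, 0, -8], "jaw": 1}, {"xyz": [0, 0, -0.07], "twist": [0, 0, -8], "jaw": 1}])

```text
time_s: 44.27
tool_pos: [0.4179, -0.3035, 0.2862]
tool_rot: [-180.0, -0.0, 78.8]
force: [-4.4, 2.9, 4.9]
grip_width: 0.0217
grasp_force: 40.0
```

Run:
```python
from h import *
goal()
```

```text
t 44.3 p [ 0.4179 -0.3035  0.2862] rot [-1.7997e+02 -4.0000e-02  7.8780e+01] q7 26.8 F [-4.4  2.9  4.9] T [0.649 1.142 0.071] w 0.0217
```

Call:
servo_tool(plan=[{"xyz": [0, 0, 0], "twist": [0, 0, -3], "jaw": 1}, {"xyz": [0, 0, 0], "twist": [0, 0, -6], "jaw": 1}, {"xyz": [0, 0, 0], "twist": [0, 0, -6], "jaw": 1}, {"xyz": [0, 0, 0], "twist": [0, 0, -6], "jaw": 1}])

```text
time_s: 44.6
tool_pos: [0.4179, -0.3033, 0.2864]
tool_rot: [-180.0, -0.1, 84.6]
force: [-4.3, 4.3, 7.1]
grip_width: 0.0219
grasp_force: 40.0
```

Run:
```python
from h import *
goal()
```

```text
t 44.6 p [ 0.4179 -0.3033  0.2864] rot [-1.800e+02 -1.400e-01  8.462e+01] q7 32.6 F [-4.3  4.3  7.1] T [ 0.99   1.205 -0.954] w 0.0219
```

The torque jumped to −0.95 N m: the top stop is reached. Release, rise and verify.

Call:
servo_tool(plan=[{"xyz": [0, 0, 0], "twist": [0, 0, 0], "jaw": 0}, {"xyz": [0, 0, 0], "twist": [0, 0, 0], "jaw": 0}, {"xyz": [0, 0, 0], "twist": [0, 0, 0], "jaw": 0}, {"xyz": [0, 0, 0], "twist": [0, 0, 0], "jaw": 0}, {"xyz": [0, 0, 0], "twist": [0, 0, 0], "jaw": 0}, {"xyz": [0, 0, -4], "twist": [0, 0, 0], "jaw": 0}, {"xyz": [0, 0, -8], "twist": [0, 0, 0], "jaw": 0}, {"xyz": [0, 0, -11], "twist": [0, 0, 0], "jaw": 0}, {"xyz": [0, 0, -11], "twist": [0, 0, 0], "jaw": 0}, {"xyz": [0, 0, -11], "twist": [0, 0, 0], "jaw": 0}])

```text
time_s: 45.43
tool_pos: [0.4188, -0.3042, 0.3982]
tool_rot: [179.7, 0.1, 85.0]
force: [0.0, -0.1, -1.4]
grip_width: 0.0802
grasp_force: 0.0
```

Run:
```python
from h import *
goal();bar()
a=np.radians(-4.8);ex=np.array([np.cos(a),np.sin(a),0]);s=cam('scene')
for b in ((.572,.035),(.564,-.059),(.556,-.153)):
    for r,h in ((118,.0965),(45,.0965),(73,.1125)):
        u,v=proj(s,np.array([*b,0])+ex*(.08-r/1000)+[0,0,h]).round().astype(int);print(s['img'][v-2:v+3,u-2:u+3].mean((0,1)).round(),end=' ')
```

```text
t 45.4 p [ 0.4188 -0.3042  0.3982] rot [1.7966e+02 1.1000e-01 8.4960e+01] q7 29.3 F [ 0.  -0.1 -1.4] T [-0.069  0.112  0.037] w 0.0802
[ 287  191   51   92 2388] [313.7 237.7] ((313.55810546875, 236.2821807861328), (48.37615966796875, 92.88737487792969), 14.931418418884277)
[250 256  25  42 440] [256.8 278. ] ((262.0, 276.5), (41.0, 24.0), 90.0)
[87. 81. 80.] [87. 81. 80.] [23. 21. 22.] [86. 80. 80.] [87. 81. 80.] [22. 21. 21.] [86. 80. 79.] [87. 80. 80.] [26. 23. 24.]
```

Run:
```python
from h import *
goal()
w=cam('wrist');g=cv2.cvtColor(w['img'],cv2.COLOR_RGB2GRAY)
for th in (30,45):
    m=(g<th).astype('uint8');m[300:]=0;m[:120]=0;m[:,:250]=0;m[:,390:]=0
    n,l,st,ce=cv2.connectedComponentsWithStats(m);i=1+np.argmax(st[1:,4])
    P=np.array([onz(w,u,v,.136,True)[:2] for v,u in np.argwhere(l==i)]);mu=P.mean(0)
    W,V=np.linalg.eigh(np.cov((P-mu).T));d=V[:,1];q=(P-mu)@d
    print(th,mu.round(4),'len',np.ptp(q).round(4),'wid',np.ptp((P-mu)@V[:,0]).round(4),'yaw',np.degrees(np.arctan2(d[1],d[0]))%180)
sub=cv2.resize(g[185:290,275:350],(75,53),interpolation=cv2.INTER_AREA)[::1,::2]
print('\n'.join(''.join('#' if x<25 else '+' if x<45 else '.' for x in r) for r in sub))
```

```text
t 45.5 p [ 0.4181 -0.3034  0.3953] rot [1.7998e+02 1.0000e-02 8.4970e+01] q7 29.3 F [-1.   0.3  0. ] T [-0.084  0.052  0.041] w 0.0847
30 [ 0.4186 -0.3073] len 0.0641 wid 0.0315 yaw 80.29418949855821
45 [ 0.4196 -0.3016] len 0.0643 wid 0.0323 yaw 80.21094193917486
......................................
......................................
......................................
......................................
..................##+++...............
................############..........
...............##############.........
...............#+#+++++###+##+........
..............+#+++++++++++++#........
..............+++..++++++++++#........
..............+++.....+++++++#........
..............+++......++++++#........
..............+++.....+++++++#........
..............#++.....+++++++#........
..............#++.....+++++++#........
..............#++.....+++++++#........
..............#++.....+++++++#........
.............+#++....++++++++#........
............+##++....++++++++#........
............###+.....++++++++#+.......
...........+#+#++...+++++++++##.......
...........#++#+
[... 531 characters left out ...]
..........+#####........#####+.......
.............######....+######........
.............###############+.........
.............###############..........
.............###############..........
.............###############..........
.............###############..........
.............###############..........
.............###############..........
.............###############..........
............+###############..........
............+##############+..........
............+##############+..........
.............##############...........
.............##############...........
...............+++########............
......................................
......................................
```

The bar measures 64 mm long on the 136 mm plane, so it's fully up, and sits at yaw 80° (the stop). All covers are shut, and the arm is clear.

```bash
python3 -c "
from cell import env
print(env.sign_off())"
```

```text
the job is handed in; nothing more can be done
None
```

I handed the job in after 45.5 s of run time: the valve was shut first, both blocks on the bench (the third was absent) went flat into bays 1 and 3, all three covers were closed, and the knob was then unscrewed to its top stop; sign-off returned no verdict.

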